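# Pack the finishing kit and pin its lid back on

### The job

Pack the wooden finishing kit for the day. The oil bottle and the squat wax jar stand in each other's places: swap them, so that the bottle stands upright in the deep well and the jar upright in the raised bay beside it (no bottle or jar may be tipped over), and lay every sanding block flat, cork down, in the wide bay. Then lay the lid flat on the box with its hinge barrels between those of the box, slide the hinge pin through all the barrels until its wooden grip meets the end barrel, and leave the other things on the bench where they are.

Things in the scene. Friction and masses are not known exactly. Their poses are not given: they have to be found in the camera images.
- kitbox: Open wooden box fixed to the bench, 172 (x) x 248 (y) x 116 mm high, walls 8 mm. Origin: centre of its underside; x to its hinge side (away from the robot), y along the hinge, z up. Three bays side by side along y, each 156 mm long in x, parted by two 6 mm dividers 64 mm high above the bench (at y +33 and -43 mm). Rim at 116 mm. Hinge barrels behind the back wall at rim height.
- hinge_left (a point): Centre of the bore's mouth at the +y end of the box's hinge (box frame 100, 124, 116 mm)
- hinge_mid (a point): Middle of the box's hinge line (box frame 100, 0, 116 mm). Along this line, parallel to the box's y, the box carries three steel barrels, 20 mm outside, 12 mm bore: y -124 to -94, -20 to +20 and +94 to +124 mm. The gaps between them take the lid's barrels.
- hinge_right (a point): Centre of the bore's mouth at the -y end of the box's hinge (box frame 100, -124, 116 mm)
- well (a point): Middle of the deep well's floor: the bottle's place (box frame 0, -5, 8 mm). The well is the middle bay, y -40 to +30 mm; two rails across it, 22 mm above its floor, leave x -32 to +32 mm for the bottle.
- jar_bay (a point): Middle of the raised jar bay's floor: the jar's place (box frame 0, -81, 36 mm). The bay spans y -116 to -46 mm; two rails across it, 16 mm above its floor, leave x -32 to +32 mm for the jar.
- block_bay (a point): Middle of the wide block bay's raised floor (box frame 0, 76, 36 mm). The bay spans y +36 to +116 mm and x -78 to +78 mm: up to three blocks lie in it side by side, each with its x along the box's y.
- lid: Loose wooden lid, 0.35 kg: plate 172 (x) x 248 (y) x 8 mm on two battens 12 mm high, 140 mm long in x, 20 mm wide, at y +33 and -43 mm, which go down inside the box. Origin: middle of the battens' underside; plate 12 to 20 mm above it. Grip bar on the middle: 16 (x) x 90 (y) mm, z 20 to 48 mm. It starts standing on its battens, about a quarter turn from the box.
- lid_hinge (a point): Middle of the lid's hinge line (lid frame 100, 0, 12 mm): meets hinge_mid when the lid is home, its frame then parallel to the box's, its origin 104 mm above the box's. Along this line, the lid's y, it carries two barrels (20 mm outside, 12 mm bore) at y -90 to -24 and +24 to +90 mm, 4 mm clear of the box's barrels and of its back wall.
- pin: Loose hinge pin, 0.1 kg, 312 mm long: 8 mm steel rod with a square wooden grip 14 x 14 mm, 50 mm long. Origin: on the axis at the shoulder where the rod leaves the grip; x along the rod to the tip. Grip x -50 to 0, rod 0 to 250 mm, then a 12 mm taper. It lies on the bench, the tip 3 mm lower than the grip's axis. It may go in from either end of the hinge.
- bottle: Amber glass oil bottle, 0.18 kg, 96 mm tall: body 48 mm across up to 60 mm, then a shoulder and a black screw cap 28 mm across from 74 to 96 mm. Origin: centre of its underside, z up. It starts in the raised jar bay, its cap above the rim. Only in the deep well is it low enough for the lid.
- jar: Squat aluminium wax jar, 0.15 kg, 62 mm tall: 54 to 56 mm across up to 44 mm, with a wooden lid knob 24 mm across from 44 to 62 mm. Origin: centre of its underside, z up. It starts in the deep well.
- block1: Wooden sanding block, 0.06 kg: cork-faced base 66 (x) x 40 (y) x 14 mm high, grip ridge 52 (x) x 16 (y) mm on top, from 14 to 40 mm. Origin: centre of its underside, z up. One to three of the three alike blocks are present, lying on the bench.
- block2: Sanding block like block1
- block3: Sanding block like block1
- gluepot: Bystander: glue jar 60 mm across, 75 mm tall; origin: centre of its underside
- screwdriver: Bystander: screwdriver, 160 mm long, lying
- mallet: Bystander: wooden mallet lying flat, handle 200 mm long, head 60 x 105 x 60 mm
- offcut: Bystander: hardwood offcut 110 x 45 x 28 mm
- file: Bystander: file with a wooden handle, 280 mm long, lying
- turned_handle: Bystander: turned wooden handle, 120 mm long, up to 32 mm across, lying
- pin_mid (a point): Point on the pin's axis 124 mm from its shoulder (pin frame 124, 0, 0 mm): at hinge_mid when the pin is home
Mind the look-alikes: they are no part of the job. What is shaped like the block3 but pink or turquoise is not meant.

How it is judged:
On the way, in this order (a step that is already met when the one before it is completed fails the run):
1. the bottle stands in the deep well, the jar in the raised bay, and every block lies flat in the block bay (horizontal distance between bottle and well below 0.022 m and z of bottle in the frame of kitbox below 0.02 m and angle between each of bottle, jar, block1, block2, block3's own z axis and vertical below 0.15 rad and horizontal distance between jar and jar_bay below 0.022 m and z of jar in the frame of kitbox between 0.03 and 0.045 m and z of block1 in the frame of kitbox between 0.03 and 0.045 m and y of block1 in the frame of kitbox between 0.036 and 0.116 m and x of block1 in the frame of kitbox between -0.078 and 0.078 m and z of block2 in the frame of kitbox between 0.03 and 0.045 m and y of block2 in the frame of kitbox between 0.036 and 0.116 m and x of block2 in the frame of kitbox between -0.078 and 0.078 m and z of block3 in the frame of kitbox between 0.03 and 0.045 m and y of block3 in the frame of kitbox between 0.036 and 0.116 m and x of block3 in the frame of kitbox between -0.078 and 0.078 m), for 0.2 s.
2. the lid lies flat on the box, its barrels in line with the box's (distance between lid_hinge and hinge_mid below 0.008 m and angle between lid's own z axis and vertical below 0.04 rad and angle between the y axis of lid and the y axis of kitbox, either way round below 0.04 rad and z of lid in the frame of kitbox below 0.108 m and x of lid_hinge in the frame of kitbox above 0 m), for 0.2 s.
3. the pin runs through all the barrels, its grip against the end barrel (all of step 2 and (distance between pin and hinge_left below 0.008 m or distance between pin and hinge_right below 0.008 m) and distance between pin_mid and hinge_mid below 0.008 m and angle between the x axis of pin and the y axis of kitbox, either way round below 0.04 rad), for 0.2 s.
At the end, for the whole second after the job is handed in: Bottle on the well's floor, jar on the jar bay's, upright within 22 mm of the middle; all blocks flat in the block bay; lid flat on the box, hinge lines within 8 mm; pin through all barrels, shoulder within 8 mm of one end of the hinge; all at rest (all of step 1 and all of step 3 and linear speed of each of lid, pin below 0.03 m/s); the robot touches nothing.
It fails at once if the bottle or the jar is tipped over (angle between any of bottle, jar's own z axis and vertical above 0.8 rad).
It fails at once if a bystander on the bench is moved more than 4 cm (distance of any of gluepot, screwdriver, mallet, offcut, file, turned_handle from where it was at the start of the episode above 0.04 m).
Of block1, block2, block3 only 1 to 3 are there at a start; the rules pass over those that are not, and their reading is None.
At some moment in a run one of block1, block2, block3, pin may be knocked a few centimetres aside while the robot is not near it.
It also fails if it takes over 210 s, if anything falls off the work surface, if the arm or the gripper's body presses on something with over 40 N, if the wrist force passes 120 N, or if a joint passes its speed limit or range.

### The arm

A 6-joint arm with a two-finger parallel gripper is mounted at the origin on the work surface. World frame = base frame: x ahead of the robot, y to its left, z up, the work surface at z = 0. Lengths are in m, angles in rad, forces in N, time in s.
With the tool pointing down it reaches from about 0.275 to 0.825 m from the base axis. Payload 4.9 kg.
Tool frame: the origin (TCP) lies at the very end of the fingers, on their centre line; the grasp point (between the pads) lies 19 mm behind it; z points along the fingers, y is the line along which they close (so a half turn about z gives the same grasp; the last joint's range is limited). The gripper opens to 85 mm and grips with 20 to 120 N. Pads are 22 mm wide; open, the fingers measure 114 mm over their backs; the gripper's body (76 mm by 85 mm) begins 54 mm behind the grasp point. The pads swing forward as they close: fully open they stand 13 mm farther back than shut.
Start: joints at [1.006, 0.326, -0.193, 1.052, 0, 1.437], TCP at [0.23, 0.5, 0.231] pointing down, gripper open.
Joint ranges: [-2.65, 2.65], [-0.97, 1.79], [-1.3, 1.35], [-1.93, 2.1], [-1.47, 1.37], [-3.14, 3.14]. Speed limits (rad/s): [2.57, 2.57, 3.14, 3.14, 3.14, 3.14].

### API

Orientations are given as a 3x3 rotation matrix whose columns are the frame's x, y, z axes.
In Python, from cell import manip gives the robot as it stands.
- The arm moves only by the shell command python3 -m handwheel 'ROWS' [OPENING] [FORCE]. ROWS is a JSON object of lists of equal length, an entry for each row: "xyz": the shift along the tool's x, y, z in cm, a list of three; "twist": the turn, a rotation vector about the tool's x, y, z in degrees, a list of three. A call has 1 to 10 rows; each row is the pose to reach, as a shift and turn from the pose commanded when the call began, along the tool's axes at that moment; what a row does not reach only later rows make up. A row lasts 1/12 s, in which the tool goes at most 41.7 mm and 7.16 degrees, less where a joint would pass 70% of its speed; a pose out of reach is approached as far as the arm can. A call with a gripper value outside its range is refused whole. OPENING is the finger opening in cm, from 0 to 8.54, set as the call begins (- or left out, the last holds). The fingers move at their own pace and stop on an object; FORCE is the grip in N (left out, the last holds). Time passes only in rows, so rows that repeat a pose let the fingers close. It gives the time, the measured TCP pose, the force, the opening and the grip force at its end, in the units of the state.
- manip.get_obs(): the state, without advancing time (a new reading comes with each control period).
- manip.snapshot(name): name is "scene" or "side" or "wrist"; returns a dict with "img" (420x560x3 uint8, red, green, blue), "fov_y" (degrees; the focal length in pixels is half the picture's height over the tangent of half this angle, whatever the lens; pixels are square), "cx", "cy" (the principal point, pixels), "k1" (the pictures are not rectified: a ray, as slopes to the right and down, at radius r is drawn at 1 + k1 r^2 times it, then the intrinsics apply), "extrinsics" (4x4, takes a point from camera to world coordinates). Camera axes: x right, y down, z forward; pixel columns grow to the right and rows downward; lengths in m; the calibration is good to about 2 mm. A picture is of the moment at which its call begins. There is no depth.
- manip.finish_job(): hands the job in; it is judged then, once.
The state is a dict: "clock": time; "qpos": joint angles; "joint_vel": joint speeds; "tau": joint torques, N m; "ee_pos": TCP position; "eef_rot": TCP orientation; "contact_force": force on the tool from outside, world axes, zero at the start; "torque": the same for the moment, N m; "width": opening from 0.0 (shut) to 1.0 (fully open); "gripper_force": force on a finger pad.
Only numpy, scipy, OpenCV 4.12 (cv2) and the standard library are available. Lean on these libraries where they do the work, as an engineer would, in place of code of your own. Each camera call takes 0.05 s, during which the arm holds its last target. There are 200 camera calls.

## Working session

There is one attempt and no reset: what is moved stays moved. The work goes in short steps, Python scripts to look and compute and a shell command to move; the robot and the scene stay as the last step left them, time stands still between calls to the robot, and variables do not carry over. Pictures are saved under pics/ and viewed, at most 14 in all, crops included, and the job is handed in when it is done.

```bash
ls; mkdir -p pics
python3 - <<'E'
from cell import manip
import cv2,numpy as np,pickle
o=manip.get_obs();print({k:np.round(v,3).tolist() for k,v in o.items()})
S={}
for n in("scene","side","wrist"):
    s=manip.snapshot(n);S[n]=s;print(n,s["fov_y"],s["cx"],s["cy"],s["k1"],np.round(s["extrinsics"],3).tolist())
    cv2.imwrite(f"pics/{n}0.png",s["img"][:,:,::-1])
pickle.dump(S,open("s0.pkl","wb"))
E
```

```text
pics
{'clock': 0.0, 'qpos': [1.006, 0.327, -0.194, 1.052, -0.0, 1.437], 'joint_vel': [-0.0, -0.002, 0.0, -0.001, -0.0, -0.001], 'tau': [0.002, -44.34, 26.244, 0.016, -0.0, 0.0], 'ee_pos': [0.229, 0.499, 0.23], 'eef_rot': [[-0.909, 0.418, -0.001], [0.418, 0.909, -0.002], [0.0, -0.002, -1.0]], 'contact_force': [-0.18, -0.48, 1.77], 'torque': [-0.051, -0.012, -0.052], 'gripper_force': 0.0, 'width': 0.997}
scene 44.18479417855787 273.89480934511715 214.95413889663592 0.02831452472521814 [[-0.36, 0.76, -0.542, 1.258], [0.933, 0.285, -0.22, 0.329], [-0.013, -0.585, -0.811, 1.247], [0.0, 0.0, 0.0, 1.0]]
side 52.39267468578009 277.1712190456833 208.91840891355295 -0.004322507790634403 [[-0.845, -0.273, 0.46, -0.166], [-0.534, 0.392, -0.749, 1.125], [0.025, -0.878, -0.477, 0.79], [0.0, 0.0, 0.0, 1.0]]
wrist 60.971059256170285 281.52799649394706 205.98164319336996 0.0278704769477275 [[0.418, 0.862, 0.287, 0.154], [0.908, -0.396, -0.133, 0.534], [-0.001, 0.317, -0.949, 0.373], [0.0, 0.0, 0.0, 1.0]]
```

View pics/scene0.png

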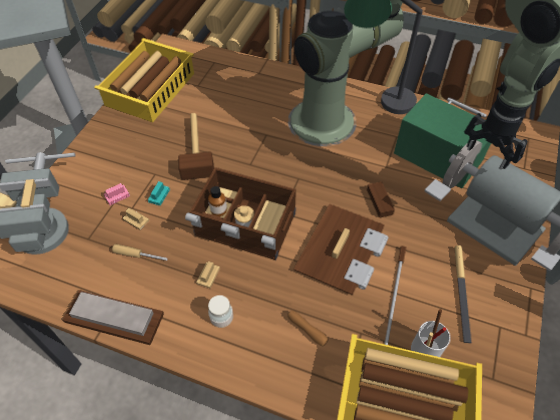

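View pics/side0.png

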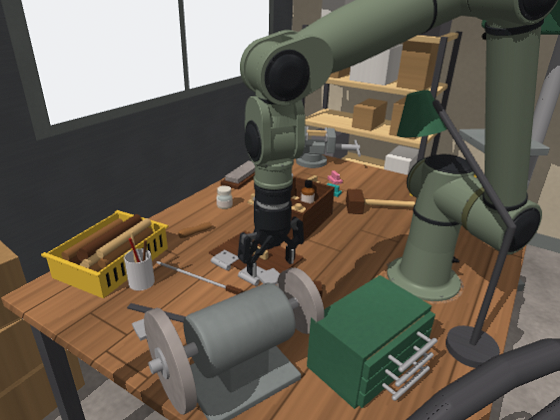

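The scene view shows the box at about (245,212), the lid at (340,248), two plain blocks at (135,218) and (207,272), and the pin from (402,252) to (388,342). The pink and turquoise look-alikes are at (116,193) and (158,192). I'll zoom in next.

```bash
cat > h.py <<'E'
import cv2,numpy as np,pickle
def K(s):
    f=s["img"].shape[0]/2/np.tan(np.radians(s["fov_y"]/2));return np.array([[f,0,s["cx"]],[0,f,s["cy"]],[0,0,1]]),np.array([s["k1"],0,0,0,0.])
def ray(s,uv):
    k,d=K(s);E=np.array(s["extrinsics"])
    n=cv2.undistortPointsIter(np.array(uv,float).reshape(-1,1,2),k,d,None,None,(3,50,1e-9))[:,0]
    return E[:3,3],np.c_[n,np.ones(len(n))]@E[:3,:3].T
def plane(s,uv,z):
    c,r=ray(s,uv);return c+r*((z-c[2])/r[:,2])[:,None]
def proj(s,P):
    k,d=K(s);W=np.linalg.inv(np.array(s["extrinsics"]))
    return cv2.projectPoints(np.array(P,float).reshape(-1,1,3),cv2.Rodrigues(W[:3,:3])[0],W[:3,3],k,d)[0][:,0]
def tri(views):
    A=np.zeros((3,3));b=np.zeros(3)
    for s,uv in views:
        c,r=ray(s,[uv]);r=r[0]/np.linalg.norm(r[0]);M=np.eye(3)-np.outer(r,r);A+=M;b+=M@c
    return np.linalg.solve(A,b)
def crop(s,x0,y0,x1,y1,name,k):
    i=cv2.resize(s["img"][y0:y1,x0:x1,::-1],None,fx=k,fy=k,interpolation=cv2.INTER_CUBIC)
    for x in range(x0-x0%-20,x1,20): cv2.putText(i,str(x),((x-x0)*k,8),0,.3,(255,255,255));i[:6,(x-x0)*k]=255
    for y in range(y0-y0%-20,y1,20): cv2.putText(i,str(y),(0,(y-y0)*k+4),0,.3,(255,255,255))
    cv2.imwrite("pics/"+name,i)
E
python3 - <<'E'
from h import *
S=pickle.load(open("s0.pkl","rb"))
crop(S["scene"],175,140,335,260,"c1.png",5)
crop(S["scene"],290,180,450,300,"c2.png",5)
E
```

```text
(no output)
```

View pics/c1.png

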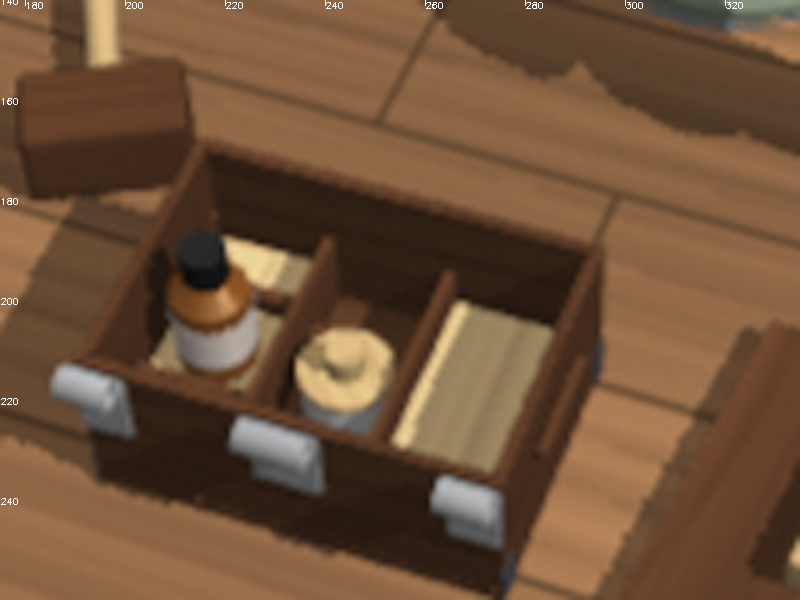

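View pics/c2.png

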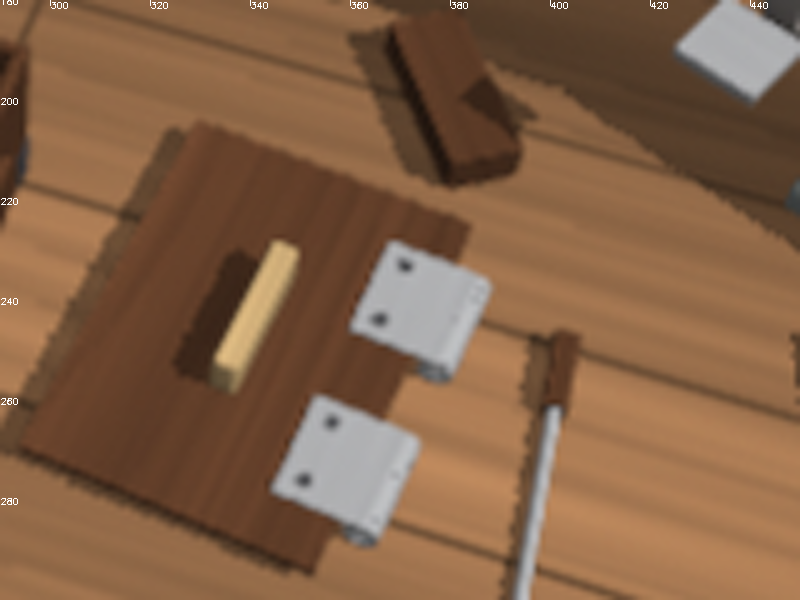

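The crops show the box rim corners at roughly (215.6,168.6), (295.4,189.4), (275,236) and (191.4,212). The lid plate corners are at (329.6,204.4), (384,225), (352,294.4) and (294.4,270). The pin shoulder is at (400.6,261.6). Bottle cap is around (216,188) and the jar knob around (244,211).

Run:
```python
from h import *
S=pickle.load(open("s0.pkl","rb"));s=S["scene"]
b=plane(s,[(215.6,168.6),(295.4,189.4),(275,236),(191.4,212)],.116)
print("box",b.round(3).tolist(),b.mean(0).round(4), [np.linalg.norm(b[i]-b[i-1]).round(3) for i in range(4)])
e=(b[3]+b[2]-b[0]-b[1]);print("x yaw",np.degrees(np.arctan2(e[1],e[0])));e=(b[1]+b[2]-b[0]-b[3]);print("y yaw-90",np.degrees(np.arctan2(e[1],e[0]))-90)
l=plane(s,[(329.6,204.4),(384,225),(352,294.4),(294.4,270)],.020)
print("lid",l.mean(0).round(4),[np.linalg.norm(l[i]-l[i-1]).round(3) for i in range(4)])
e=(l[1]+l[2]-l[0]-l[3]);print("x yaw",np.degrees(np.arctan2(e[1],e[0])));e=(l[2]+l[3]-l[0]-l[1]);print("yaw of long",np.degrees(np.arctan2(e[1],e[0])))
print("pin",plane(s,[(403.3,248),(400.6,261.6),(388,342)],.006).round(3).tolist())
print("cap",plane(s,[(215.5,187)],.132),"knob",plane(s,[(244,211)],.070))
hsv=cv2.cvtColor(s["img"],cv2.COLOR_RGB2HSV)
m=cv2.inRange(hsv,(14,60,150),(32,180,255));
n,_,st,c=cv2.connectedComponentsWithStats(m)
for i in range(1,n):
    if st[i,4]>25 and 90<c[i][0]<330 and c[i][1]>150: print(st[i],c[i].round(1),plane(s,[c[i]],.03).round(3))
crop(s,90,170,250,290,"c3.png",5)
```

```text
box [[0.408, -0.195, 0.116], [0.4, 0.047, 0.116], [0.565, 0.049, 0.116], [0.572, -0.191, 0.116]] [ 0.4861 -0.0723  0.116 ] [np.float64(0.164), np.float64(0.242), np.float64(0.166), np.float64(0.24)]
x yaw 1.086883267642822
y yaw-90 1.8148537689172883
lid [0.4757 0.2092 0.02  ] [np.float64(0.247), np.float64(0.169), np.float64(0.247), np.float64(0.167)]
x yaw 84.58237388984911
yaw of long -5.4389923118319015
pin [[0.408, 0.374, 0.006], [0.455, 0.377, 0.006], [0.694, 0.4, 0.006]]
cap [[ 0.48111829 -0.15920611  0.132     ]] knob [[ 0.48877443 -0.07427292  0.07      ]]
[101 148  23  10  65] [111.7 151.6] [[ 0.394 -0.575  0.03 ]]
[ 87 169  29  28 227] [100.  181.4] [[ 0.514 -0.543  0.03 ]]
[110 168  40  26 299] [131.9 180.5] [[ 0.477 -0.454  0.03 ]]
[151 176  21  11  78] [160.8 180.9] [[ 0.447 -0.37   0.03 ]]
[135 183  45  35 359] [162.1 202.4] [[ 0.519 -0.327  0.03 ]]
[220 188  16  10 104] [227.3 192.6] [[ 0.417 -0.161  0.03 ]]
[129 193   9  12  45] [133.  197.7] [[ 0.533 -0.417  0.03 ]]
[217 198   6   6  26] [219.2 200.5] [[ 0.453 -0.172  0.03 ]]
[254 201  24  31 396] [265.5 216.1] [[ 0
[... 754 characters left out ...]
 120  111 2352] [256.5 321.8] [[0.771 0.077 0.03 ]]
[244 264  23  10  43] [254.8 268.8] [[0.63  0.015 0.03 ]]
[227 276  19   9  63] [235.4 280. ] [[ 0.68 -0.02  0.03]]
[245 280  75  29 361] [282.5 294. ] [[0.675 0.111 0.03 ]]
[288 280  19   7  29] [297.  282.8] [[0.63  0.136 0.03 ]]
[197 286  12  10  44] [201.  290.2] [[ 0.74  -0.093  0.03 ]]
[293 314  34  28  96] [311.6 328.5] [[0.738 0.213 0.03 ]]
[  97  320  212   90 3524] [212.9 362.2] [[0.904 0.018 0.03 ]]
[194 321  17  13  84] [202.8 327.4] [[ 0.832 -0.043  0.03 ]]
[281 323  15   7  29] [288.2 325.8] [[0.753 0.156 0.03 ]]
[239 341  13   8  46] [245.  344.2] [[0.835 0.073 0.03 ]]
[232 370  21  14  76] [241.1 376.4] [[0.912 0.095 0.03 ]]
```

View pics/c3.png

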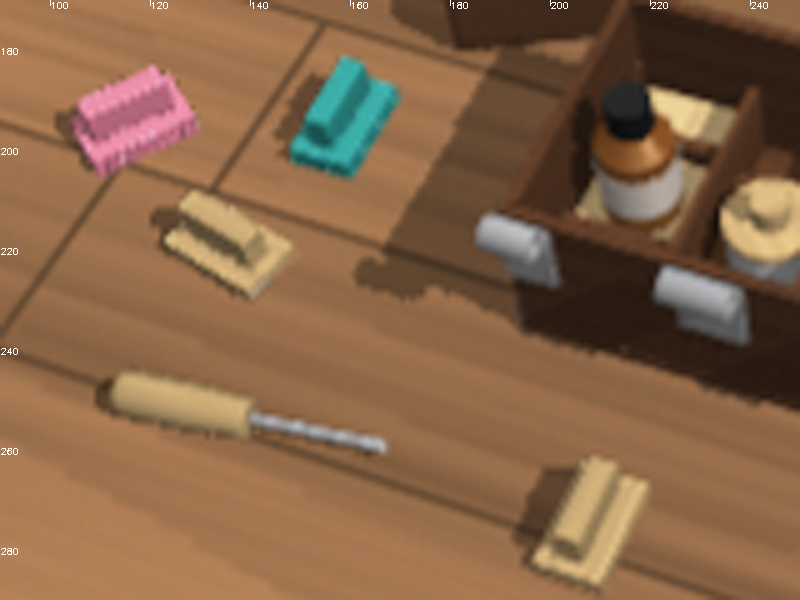

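Two plain blocks are present, with ridges near (134,214) and (208,271). I'll write a planning helper, then hover over the box to refine with the wrist camera.

```bash
cat > go.py <<'E'
import sys,numpy as np
from cell import manip
from scipy.spatial.transform import Rotation as Ro
def R(psi):
    p=np.radians(psi);y=np.array([np.cos(p),np.sin(p),0]);z=np.array([0,0,-1.]);return np.c_[np.cross(y,z),y,z]
# usage: go.py x y z psi  (m, deg, psi = yaw of tool y)
if __name__=="__main__":
    a=[float(v) for v in sys.argv[1:]];o=manip.get_obs()
    M=np.array(o["eef_rot"]);p=np.array(o["ee_pos"])
    psi=np.degrees(np.arctan2(M[1,1],M[0,1]))
    print("t",round(o["clock"],2),"p",p.round(4),"psi",psi.round(2),"w",round(o["width"]*85.4,1),"gf",round(o["gripper_force"],1),"F",np.round(o["contact_force"],1))
    for i in range(0,len(a),4):
        T=a[i:i+4];d=M.T@(np.array(T[:3])-p)*100
        tw=Ro.from_matrix(M.T@R(T[3])).as_rotvec(degrees=True)
        print("xyz",d.round(2).tolist(),"twist",tw.round(1).tolist()); p=np.array(T[:3]);M=R(T[3])
E
python3 go.py .487 -.08 .27 1.5
```

```text
t 0.15 p [0.2294 0.4994 0.2307] psi 65.32 w 85.4 gf 0.0 F [-0.1 -0.  -0. ]
xyz [-47.6, -41.9, -3.89] twist [-0.1, 0.0, 63.8]
```

```bash
python3 -m handwheel '{"xyz":[[-47.6,-41.9,-3.9],[-47.6,-41.9,-3.9],[-47.6,-41.9,-3.9],[-47.6,-41.9,-3.9],[-47.6,-41.9,-3.9],[-47.6,-41.9,-3.9],[-47.6,-41.9,-3.9],[-47.6,-41.9,-3.9],[-47.6,-41.9,-3.9],[-47.6,-41.9,-3.9]],"twist":[[0,0,63.8],[0,0,63.8],[0,0,63.8],[0,0,63.8],[0,0,63.8],[0,0,63.8],[0,0,63.8],[0,0,63.8],[0,0,63.8],[0,0,63.8]]}'; python3 go.py .487 -.08 .27 1.5
```

```text
clock: 0.98
ee_pos: [0.3988, 0.1178, 0.2571]
eef_rot: [[-0.023, 1.0, 0.0], [1.0, 0.023, 0.0], [0.0, 0.0, -1.0]]
contact_force: [0.3, 0.1, 0.2]
width: 0.999
gripper_force: 0.0
t 0.98 p [0.3988 0.1178 0.2571] psi 1.3 w 85.3 gf 0.0 F [0.3 0.1 0.2]
xyz [-19.97, 8.37, -1.29] twist [0.0, -0.0, -0.2]
```

```bash
python3 -m handwheel '{"xyz":[[-19,8.1,-1.3],[-19,8.1,-1.3],[-19,8.1,-1.3],[-19,8.1,-1.3],[-19,8.1,-1.3],[-19,8.1,-1.3],[-19,8.1,-1.3]],"twist":[[0,0,0],[0,0,0],[0,0,0],[0,0,0],[0,0,0],[0,0,0],[0,0,0]]}'
python3 - <<'E'
from h import *
from cell import manip
S={}
for n in ("wrist","scene"):
    S[n]=s=manip.snapshot(n);cv2.imwrite(f"pics/{n}1.png",s["img"][:,:,::-1])
pickle.dump(S,open("s1.pkl","wb"))
print(np.round(S["wrist"]["extrinsics"],3))
E
python3 go.py
```

```text
clock: 1.57
ee_pos: [0.4849, -0.0699, 0.2693]
eef_rot: [[-0.023, 1.0, -0.001], [1.0, 0.023, 0.0], [0.0, -0.001, -1.0]]
contact_force: [0.1, -0.4, 0.1]
width: 1.001
gripper_force: 0.0
[[ 1.     0.021  0.007  0.482]
 [ 0.022 -0.949 -0.316  0.011]
 [ 0.     0.316 -0.949  0.412]
 [ 0.     0.     0.     1.   ]]
t 1.67 p [ 0.4838 -0.0676  0.2694] psi 1.51 w 85.2 gf 0.0 F [-0.1 -0.9  0.5]
```

View pics/wrist1.png

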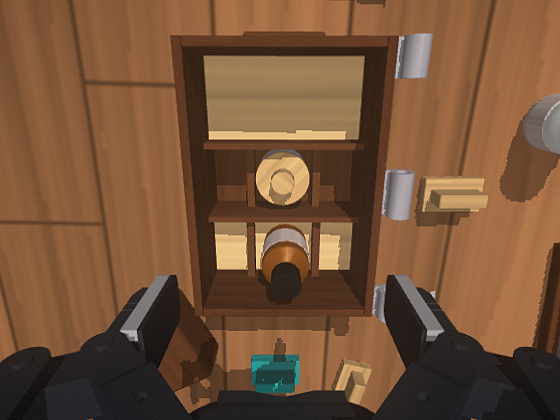

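In the wrist view the rim corners are (172,36), (398,36), (374,313) and (194,316). The knob is at about (283,181), the cap at about (287,272), and the +y and middle barrels at about (416,55) and (400,195).

Run:
```python
from h import *
S=pickle.load(open("s1.pkl","rb"));s=S["wrist"]
b=plane(s,[(172,36),(398,37),(374,313),(194,316)],.116)
print("box",b.round(4).tolist(),b.mean(0).round(4), [np.linalg.norm(b[i]-b[i-1]).round(3) for i in range(4)])
e=b[0]+b[1]-b[2]-b[3];print("y yaw-90",np.degrees(np.arctan2(e[1],e[0]))-90)
e=b[2]+b[1]-b[0]-b[3];print("x yaw",np.degrees(np.arctan2(e[1],e[0])))
k=plane(s,[(283,181)],.070);print("knob",k,"cap",plane(s,[(287,272)],.132),"barrels",plane(s,[(416,36),(417,55),(400,195)],.124))
# block B
print(plane(s,[(430,197),(485,200)],.04),plane(s,[(424,178)],.014))
G=cv2.cvtColor(s["img"],cv2.COLOR_RGB2GRAY)
for r in (55,140,195): print(r,np.argwhere(np.abs(np.diff(G[r,160:450].astype(int)))>14).ravel()+160)
d=(G<45).astype(np.uint8);d[300:]=0;d[:235]=0;d[:,:255]=0;d[:,315:]=0
n,_,st,c=cv2.connectedComponentsWithStats(d);print([ (st[i].tolist(),c[i].round(1).tolist()) for i in range(1,n) if st[i,4]>60])
crop(s,165,20,445,320,"c4.png",2)
```

```text
box [[0.3992, 0.0453, 0.116], [0.5683, 0.0483, 0.116], [0.5757, -0.1939, 0.116], [0.4017, -0.2011, 0.116]] [ 0.4862 -0.0753  0.116 ] [np.float64(0.246), np.float64(0.169), np.float64(0.242), np.float64(0.174)]
y yaw-90 1.1615514575922532
x yaw 1.697472162149193
knob [[ 0.48526597 -0.07622133  0.07      ]] cap [[ 0.49007453 -0.14268463  0.132     ]] barrels [[ 0.57893876  0.04815083  0.124     ]
 [ 0.58156575  0.03554765  0.124     ]
 [ 0.58313525 -0.07238535  0.124     ]]
[[ 0.64527369 -0.09843627  0.04      ]
 [ 0.70466666 -0.10057969  0.04      ]] [[ 0.6464467  -0.08369775  0.014     ]]
55 [170 171 181 202 203 364 386 396 397 398 399 401 428 429]
140 [179 188 286 378 388]
195 [184 193 216 245 247 254 260 261 262 268 290 302 303 307 311 334 373 374
 382 384 385 386 411 415 416 423 424 429 430 440 441]
[([258, 263, 44, 37, 1156], [281.9, 282.0])]
```

View pics/c4.png

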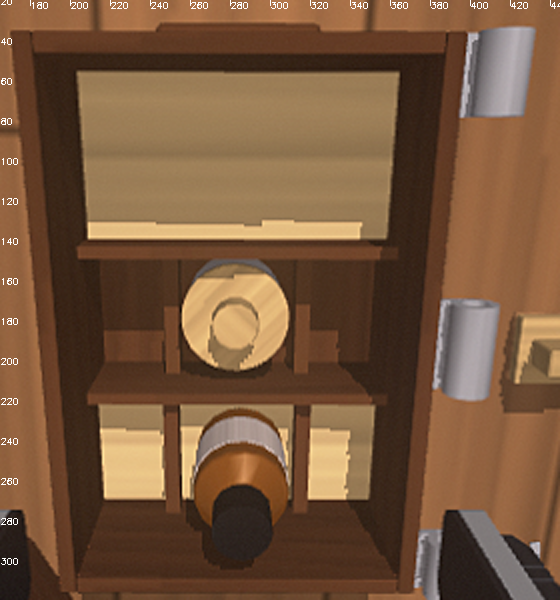

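The cap top is at about (286,285). I take the box centre as (0.486,-0.0745) with yaw 1.4°. I'll grasp the bottle by its cap and park it in the block bay.

```bash
python3 - <<'E'
from h import *
s=pickle.load(open("s1.pkl","rb"))["wrist"];print(plane(s,[(286,285)],.132),plane(s,[(283,183)],.07))
E
python3 go.py .487 -.155 .17 1.4 .487 -.155 .102 1.4
```

```text
[[ 0.48952739 -0.15567804  0.132     ]] [[ 0.48531298 -0.07825594  0.07      ]]
t 1.67 p [ 0.4838 -0.0676  0.2694] psi 1.51 w 85.2 gf 0.0 F [-0.1 -0.9  0.5]
xyz [-8.75, 0.1, 9.93] twist [-0.1, -0.0, 0.1]
xyz [0.0, 0.0, 6.8] twist [0.0, 0.0, 0.0]
```

```bash
python3 -m handwheel '{"xyz":[[-8.75,0.25,9.5],[-8.75,0.25,9.5],[-8.75,0.25,9.5],[-8.75,0.25,9.5],[-8.75,0.25,9.5],[-8.75,0.25,12],[-8.75,0.25,14.5],[-8.75,0.25,16.7],[-8.75,0.25,16.7],[-8.75,0.25,16.7]],"twist":[[0,0,0],[0,0,0],[0,0,0],[0,0,0],[0,0,0],[0,0,0],[0,0,0],[0,0,0],[0,0,0],[0,0,0]]}' 5.5 30
python3 go.py .4885 -.155 .102 1.4
```

```text
clock: 2.5
ee_pos: [0.4892, -0.1537, 0.1036]
eef_rot: [[-0.029, 1.0, -0.001], [1.0, 0.029, 0.001], [0.001, -0.001, -1.0]]
contact_force: [0.2, 0.5, 0.5]
width: 0.65
gripper_force: 0.0
t 2.5 p [ 0.4892 -0.1537  0.1036] psi 1.65 w 55.5 gf 0.0 F [0.2 0.5 0.5]
xyz [-0.13, -0.07, 0.16] twist [-0.0, -0.0, 0.3]
```

Next I close and lift.

```bash
python3 -m handwheel '{"xyz":[[0,0,0.1],[0,0,0.1],[0,0,0.1],[0,0,0.1],[0,0,0.1],[0,0,0.1],[0,0,-2],[0,0,-5],[0,0,-8],[0,0,-11]],"twist":[[0,0,0],[0,0,0],[0,0,0],[0,0,0],[0,0,0],[0,0,0],[0,0,0],[0,0,0],[0,0,0],[0,0,0]]}' 2 40
python3 go.py .4865 .0015 .21 1.4 .4865 .0015 .105 1.4
```

```text
clock: 3.33
ee_pos: [0.4891, -0.1553, 0.2149]
eef_rot: [[-0.026, 1.0, 0.0], [1.0, 0.026, -0.0], [-0.0, 0.0, -1.0]]
contact_force: [1.1, -0.9, -1.9]
width: 0.306
gripper_force: 39.6
t 3.33 p [ 0.4891 -0.1553  0.2149] psi 1.52 w 26.2 gf 39.6 F [ 1.1 -0.9 -1.9]
xyz [15.68, 0.15, 0.49] twist [0.0, 0.0, 0.1]
xyz [0.0, 0.0, 10.5] twist [0.0, 0.0, 0.0]
```

```bash
python3 -m handwheel '{"xyz":[[4,0.1,0],[8,0.1,0],[12,0.1,0.2],[15.7,0.1,0.4],[15.7,0.1,2],[15.7,0.1,5],[15.7,0.1,8],[15.7,0.1,10],[15.7,0.1,10.8],[15.7,0.1,10.9]],"twist":[[0,0,0],[0,0,0],[0,0,0],[0,0,0],[0,0,0],[0,0,0],[0,0,0],[0,0,0],[0,0,0],[0,0,0]]}'
python3 -m handwheel '{"xyz":[[0,0,0.15],[0,0,0.3],[0,0,0.3]],"twist":[[0,0,0],[0,0,0],[0,0,0]]}'; python3 go.py
```

```text
clock: 4.17
ee_pos: [0.4858, 0.0017, 0.104]
eef_rot: [[-0.027, 1.0, -0.001], [1.0, 0.027, 0.0], [0.0, -0.001, -1.0]]
contact_force: [0.3, -0.4, -1.2]
width: 0.301
gripper_force: 45.5
clock: 4.42
ee_pos: [0.4869, 0.0014, 0.1034]
eef_rot: [[-0.026, 1.0, 0.002], [1.0, 0.026, -0.0], [-0.0, 0.002, -1.0]]
contact_force: [-5.4, 1.3, 14.0]
width: 0.302
gripper_force: 48.1
t 4.42 p [0.4869 0.0014 0.1034] psi 1.51 w 25.8 gf 48.1 F [-5.4  1.3 14. ]
```

Contact at TCP 0.1034. Release, lift, and move over to the jar.

```bash
python3 -m handwheel '{"xyz":[[0,0,-0.3],[0,0,-0.3],[0,0,-0.3],[0,0,-0.3],[0,0,-3],[0,0,-6],[0,0,-9],[-3,0,-9],[-8,-0.1,-9],[-8,-0.1,-9]],"twist":[[0,0,0],[0,0,0],[0,0,0],[0,0,0],[0,0,0],[0,0,0],[0,0,0],[0,0,0],[0,0,0],[0,0,0]]}' 5.5
python3 go.py .486 -.0775 .13 1.4 .486 -.0775 .055 1.4
```

```text
clock: 5.25
ee_pos: [0.4884, -0.0828, 0.1917]
eef_rot: [[-0.023, 1.0, 0.002], [1.0, 0.023, -0.003], [-0.003, 0.002, -1.0]]
contact_force: [0.1, -0.5, -0.2]
width: 0.649
gripper_force: 0.0
t 5.25 p [ 0.4884 -0.0828  0.1917] psi 1.32 w 55.4 gf 0.0 F [ 0.1 -0.5 -0.2]
xyz [0.56, -0.25, 6.17] twist [0.1, 0.2, -0.1]
xyz [0.0, 0.0, 7.5] twist [0.0, 0.0, 0.0]
```

```bash
python3 -m handwheel '{"xyz":[[0.4,-0.2,3],[0.4,-0.2,6],[0.4,-0.2,9],[0.4,-0.2,11],[0.4,-0.2,12.5],[0.4,-0.2,13.4],[0.4,-0.2,13.7],[0.4,-0.2,13.7]],"twist":[[0,0,0],[0,0,0],[0,0,0],[0,0,0],[0,0,0],[0,0,0],[0,0,0],[0,0,0]]}'
python3 go.py .486 -.0775 .055 1.4
```

```text
clock: 5.92
ee_pos: [0.485, -0.0744, 0.0534]
eef_rot: [[-0.026, 1.0, -0.001], [1.0, 0.026, 0.0], [0.0, -0.001, -1.0]]
contact_force: [-0.1, -0.1, 0.2]
width: 0.644
gripper_force: 0.0
t 5.92 p [ 0.485  -0.0744  0.0534] psi 1.51 w 55.0 gf 0.0 F [-0.1 -0.1  0.2]
xyz [-0.31, 0.1, -0.16] twist [-0.1, -0.0, 0.1]
```

```bash
python3 -m handwheel '{"xyz":[[-0.2,0,0],[-0.2,0,0],[-0.2,0,0],[-0.2,0,0],[-0.2,0,0],[-0.2,0,0],[-0.2,0,0],[-0.2,0,-3],[-0.2,0,-6],[-0.2,0,-9]],"twist":[[0,0,0],[0,0,0],[0,0,0],[0,0,0],[0,0,0],[0,0,0],[0,0,0],[0,0,0],[0,0,0],[0,0,0]]}' 1.8 40
python3 go.py .488 -.1555 .185 1.4 .488 -.1555 .084 1.4
```

```text
clock: 6.75
ee_pos: [0.4845, -0.0762, 0.1446]
eef_rot: [[-0.026, 1.0, -0.002], [1.0, 0.026, 0.001], [0.001, -0.002, -1.0]]
contact_force: [0.4, -0.1, -1.7]
width: 0.259
gripper_force: 39.9
t 6.75 p [ 0.4845 -0.0762  0.1446] psi 1.52 w 22.1 gf 39.9 F [ 0.4 -0.1 -1.7]
xyz [-7.93, 0.13, -4.05] twist [-0.1, -0.0, 0.1]
xyz [0.0, 0.0, 10.1] twist [0.0, 0.0, 0.0]
```

```bash
python3 -m handwheel '{"xyz":[[0,0,-3.5],[-1,0.2,-5],[-5,0.2,-5],[-8,0.2,-5],[-8,0.2,-3],[-8,0.2,0],[-8,0.2,3],[-8,0.2,5],[-8,0.2,5.8],[-8,0.2,5.8]],"twist":[[0,0,0],[0,0,0],[0,0,0],[0,0,0],[0,0,0],[0,0,0],[0,0,0],[0,0,0],[0,0,0],[0,0,0]]}'
python3 go.py .488 -.1555 .082 1.4
python3 -m handwheel '{"xyz":[[0,0,0.2],[0,0,0.4],[0,0,0.4]],"twist":[[0,0,0],[0,0,0],[0,0,0]]}'
```

```text
clock: 7.58
ee_pos: [0.4874, -0.1556, 0.0843]
eef_rot: [[-0.026, 1.0, -0.004], [1.0, 0.026, 0.002], [0.002, -0.004, -1.0]]
contact_force: [-0.1, 1.5, -1.2]
width: 0.26
gripper_force: 40.3
t 7.58 p [ 0.4874 -0.1556  0.0843] psi 1.51 w 22.2 gf 40.3 F [-0.1  1.5 -1.2]
xyz [0.01, 0.06, 0.23] twist [-0.2, -0.1, 0.1]
clock: 7.83
ee_pos: [0.4906, -0.1569, 0.0828]
eef_rot: [[-0.027, 1.0, 0.002], [1.0, 0.027, -0.001], [-0.001, 0.002, -1.0]]
contact_force: [0.5, -0.6, -1.3]
width: 0.261
gripper_force: 40.4
```

```bash
python3 -m handwheel '{"xyz":[[0,0,0.1],[0,0,0.2],[0,0,0.2]],"twist":[[0,0,0],[0,0,0],[0,0,0]]}'; python3 go.py
```

```text
clock: 8.08
ee_pos: [0.491, -0.1569, 0.0825]
eef_rot: [[-0.027, 1.0, 0.004], [1.0, 0.027, -0.001], [-0.002, 0.004, -1.0]]
contact_force: [-2.5, 2.1, 14.6]
width: 0.26
gripper_force: 42.0
t 8.08 p [ 0.491  -0.1569  0.0825] psi 1.54 w 22.2 gf 42.0 F [-2.5  2.1 14.6]
```

```bash
python3 -m handwheel '{"xyz":[[0,0,-0.3],[0,0,-0.3],[0,0,-0.3],[0,0,-0.3],[0,0,-3],[0,0,-6],[0,0,-9],[0,0,-11],[4,0,-11],[8,0,-11]],"twist":[[0,0,0],[0,0,0],[0,0,0],[0,0,0],[0,0,0],[0,0,0],[0,0,0],[0,0,0],[0,0,0],[0,0,0]]}' 5.5
python3 go.py .4865 .0015 .17 1.4 .4865 .0015 .103 1.4
```

```text
clock: 8.92
ee_pos: [0.4888, -0.0776, 0.1913]
eef_rot: [[-0.022, 1.0, 0.004], [1.0, 0.022, -0.001], [-0.001, 0.004, -1.0]]
contact_force: [0.9, 1.4, -0.2]
width: 0.644
gripper_force: 0.0
t 8.92 p [ 0.4888 -0.0776  0.1913] psi 1.25 w 55.0 gf 0.0 F [ 0.9  1.4 -0.2]
xyz [7.91, -0.06, 2.12] twist [0.2, 0.1, -0.2]
xyz [0.0, 0.0, 6.7] twist [0.0, 0.0, 0.0]
```

```bash
python3 -m handwheel '{"xyz":[[4,-0.1,0],[7.7,-0.1,1],[7.7,-0.1,4],[7.7,-0.1,6.5],[7.7,-0.1,8],[7.7,-0.1,8.7],[7.7,-0.1,8.7],[7.7,-0.1,8.7]],"twist":[[0,0,0],[0,0,0],[0,0,0],[0,0,0],[0,0,0],[0,0,0],[0,0,0],[0,0,0]]}'; python3 go.py
python3 -m handwheel '{"xyz":[[0,0,0],[0,0,0],[0,0,0],[0,0,0],[0,0,0],[0,0,0],[0,0,-3],[0,0,-6],[0,0,-9],[0,0,-11]],"twist":[[0,0,0],[0,0,0],[0,0,0],[0,0,0],[0,0,0],[0,0,0],[0,0,0],[0,0,0],[0,0,0],[0,0,0]]}' 2 40
python3 go.py .486 -.0795 .21 1.4  .486 -.0795 .076 1.4
```

```text
clock: 9.58
ee_pos: [0.4844, 0.0003, 0.103]
eef_rot: [[-0.026, 1.0, -0.0], [1.0, 0.026, 0.0], [0.0, -0.0, -1.0]]
contact_force: [0.2, 0.8, 0.5]
width: 0.644
gripper_force: 0.0
t 9.58 p [4.844e-01 3.000e-04 1.030e-01] psi 1.5 w 55.0 gf 0.0 F [0.2 0.8 0.5]
clock: 10.42
ee_pos: [0.4845, 0.0004, 0.2152]
eef_rot: [[-0.026, 1.0, 0.001], [1.0, 0.026, -0.0], [-0.0, 0.001, -1.0]]
contact_force: [0.3, 0.2, -2.6]
width: 0.3
gripper_force: 40.3
t 10.42 p [4.845e-01 4.000e-04 2.152e-01] psi 1.52 w 25.7 gf 40.3 F [ 0.3  0.2 -2.6]
xyz [-7.99, -0.06, 0.52] twist [0.1, 0.0, 0.1]
xyz [0.0, 0.0, 13.4] twist [0.0, 0.0, 0.0]
```

```bash
python3 -m handwheel '{"xyz":[[-4,0.1,0],[-8,0.1,0],[-8,0.1,2],[-8,0.1,5],[-8,0.1,8],[-8,0.1,11],[-8,0.1,12.8],[-8,0.1,13.5],[-8,0.1,13.5]],"twist":[[0,0,0],[0,0,0],[0,0,0],[0,0,0],[0,0,0],[0,0,0],[0,0,0],[0,0,0],[0,0,0]]}'
python3 -m handwheel '{"xyz":[[0,0,0.2],[0,0,0.4],[0,0,0.5],[0,0,0.5]],"twist":[[0,0,0],[0,0,0],[0,0,0],[0,0,0]]}';python3 go.py
```

```text
clock: 11.17
ee_pos: [0.4864, -0.0792, 0.0771]
eef_rot: [[-0.026, 1.0, -0.002], [1.0, 0.026, 0.001], [0.001, -0.002, -1.0]]
contact_force: [0.8, 0.4, -1.2]
width: 0.301
gripper_force: 42.0
clock: 11.5
ee_pos: [0.4878, -0.0798, 0.0756]
eef_rot: [[-0.027, 1.0, 0.002], [1.0, 0.027, -0.001], [-0.001, 0.001, -1.0]]
contact_force: [-7.0, 1.8, 21.7]
width: 0.301
gripper_force: 45.3
t 11.5 p [ 0.4878 -0.0798  0.0756] psi 1.52 w 25.7 gf 45.3 F [-7.   1.8 21.7]
```

```bash
python3 -m handwheel '{"xyz":[[0,0,-0.4],[0,0,-0.4],[0,0,-0.4],[0,0,-0.4],[0,0,-3],[0,0,-7],[0,0,-11],[0,0,-15],[0,0,-19],[0,0,-23]],"twist":[[0,0,0],[0,0,0],[0,0,0],[0,0,0],[0,0,0],[0,0,0],[0,0,0],[0,0,0],[0,0,0],[0,0,0]]}' 5.5
python3 -m handwheel '{"xyz":[[-11,13,-3],[-11,13,-3],[-11,13,-3],[-11,13,-3],[-11,13,-3],[-11,13,-3],[-11,13,-3]],"twist":[[0,0,0],[0,0,0],[0,0,0],[0,0,0],[0,0,0],[0,0,0],[0,0,0]]}'
python3 go.py
python3 - <<'E'
from h import *
from cell import manip
S={}
for n in ("wrist","scene"):
    S[n]=s=manip.snapshot(n);cv2.imwrite(f"pics/{n}2.png",s["img"][:,:,::-1])
pickle.dump(S,open("s2.pkl","wb"))
E
```

```text
clock: 12.33
ee_pos: [0.4869, -0.0793, 0.3046]
eef_rot: [[-0.026, 1.0, -0.0], [1.0, 0.026, 0.0], [0.0, -0.0, -1.0]]
contact_force: [0.9, -0.2, -0.1]
width: 0.647
gripper_force: 0.0
clock: 12.92
ee_pos: [0.6197, -0.1858, 0.3314]
eef_rot: [[-0.026, 1.0, -0.002], [1.0, 0.026, 0.001], [0.001, -0.002, -1.0]]
contact_force: [-0.9, -0.5, 0.0]
width: 0.642
gripper_force: 0.0
t 12.92 p [ 0.6197 -0.1858  0.3314] psi 1.5 w 54.9 gf 0.0 F [-0.9 -0.5  0. ]
```

View pics/wrist2.png

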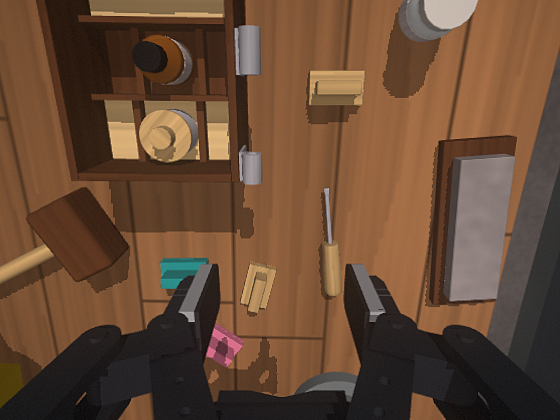

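The bottle is now in the well and the jar in its bay. Block B is at about (336,88), block A at about (258,288).

Run:
```python
from h import *
s=pickle.load(open("s2.pkl","rb"))["wrist"]
hsv=cv2.cvtColor(s["img"],cv2.COLOR_RGB2HSV)
for n,(x0,y0,x1,y1) in {"B":(295,55,380,118),"A":(225,248,290,328)}.items():
    m=np.zeros((420,560),np.uint8);r=hsv[y0:y1,x0:x1];print(n,np.median(r[20:-20,20:-20].reshape(-1,3),0))
    m[y0:y1,x0:x1]=cv2.inRange(r,(18,60,110),(30,190,255));m=cv2.morphologyEx(m,cv2.MORPH_OPEN,np.ones((3,3)))
    c=max(cv2.findContours(m,0,1)[0],key=cv2.contourArea);q=cv2.boxPoints(cv2.minAreaRect(c));print(q.round(1).tolist(),cv2.contourArea(c))
    P=plane(s,q,.014);print(P.round(4).tolist(),P.mean(0).round(4))
i=np.zeros((400,760,3),np.uint8)
a=cv2.resize(s["img"][55:118,295:380,::-1],None,fx=5,fy=5);i[:a.shape[0],:a.shape[1]]=a
b=cv2.resize(s["img"][248:328,225:290,::-1],None,fx=5,fy=5);i[:b.shape[0],430:430+b.shape[1]]=b
cv2.imwrite("pics/c5.png",i)
```

```text
B [ 17. 123. 183.]Traceback (most recent call last):
  File "<stdin>", line 7, in <module>
ValueError: max() iterable argument is empty
```

Run:
```python
from h import *
s=pickle.load(open("s2.pkl","rb"))["wrist"]
i=np.zeros((400,760,3),np.uint8)
a=cv2.resize(s["img"][55:118,295:380,::-1],None,fx=5,fy=5);i[:a.shape[0],:a.shape[1]]=a
b=cv2.resize(s["img"][248:328,225:290,::-1],None,fx=5,fy=5);i[:b.shape[0],430:430+b.shape[1]]=b
cv2.imwrite("pics/c5.png",i)
```

```text
(no output)
```

View pics/c5.png

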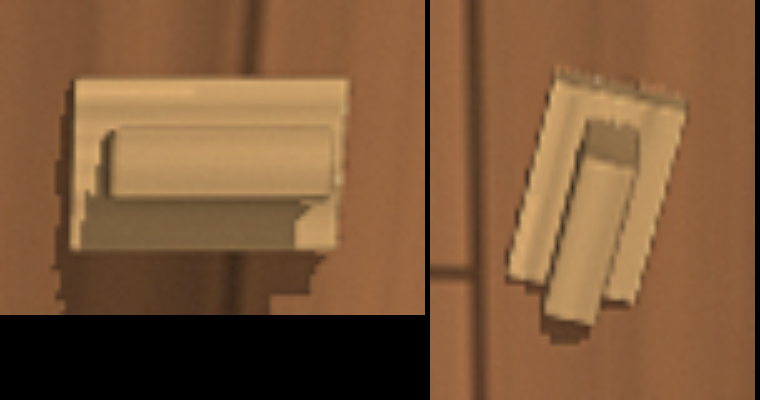

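Crop readings: B's base-top corners are (76,78), (348,80), (337,250) and (70,250). A's are (558,82), (687,103), (633,302) and (508,278).

```bash
python3 - <<'E'
from h import *
s=pickle.load(open("s2.pkl","rb"))["wrist"]
for n,q,o in(("B",[(76,78),(348,80),(337,250),(70,250)],(295,55)),("A",[(687,103),(633,302),(508,278),(558,82)],(139,248))):
    P=plane(s,np.array(q)/5+o,.014);e=P[1]+P[2]-P[0]-P[3]
    print(n,P.mean(0).round(4),"long yaw",np.degrees(np.arctan2(e[1],e[0])).round(1),[np.linalg.norm(P[i]-P[i-1]).round(3) for i in range(4)])
r=lambda q,o:plane(s,np.array(q)/5+o,.04).mean(0).round(4)
print(r([(113,128),(330,128),(327,197),(110,197)],(295,55)),r([(587,157),(637,165),(592,325),(548,317)],(139,248)))
E
python3 go.py
```

```text
B [ 0.6829 -0.1039  0.014 ] long yaw 1.1 [np.float64(0.04), np.float64(0.065), np.float64(0.039), np.float64(0.066)]
A [ 0.5888 -0.3825  0.014 ] long yaw -102.7 [np.float64(0.038), np.float64(0.069), np.float64(0.038), np.float64(0.067)]
[ 0.682  -0.1032  0.04  ] [ 0.5889 -0.3824  0.04  ]
t 13.02 p [ 0.6191 -0.1849  0.3327] psi 1.56 w 54.9 gf 0.0 F [-0.7  0.2  1. ]
```

```bash
python3 go.py .589 -.3825 .10 -12.7 .589 -.3825 .018 -12.7
```

```text
t 13.02 p [ 0.6191 -0.1849  0.3327] psi 1.56 w 54.9 gf 0.0 F [-0.7  0.2  1. ]
xyz [-19.69, -3.52, 23.26] twist [-0.1, -0.0, 14.3]
xyz [0.0, 0.0, 8.2] twist [0.0, 0.0, 0.0]
```

```bash
python3 -m handwheel '{"xyz":[[-19.7,-3.5,23],[-19.7,-3.5,23],[-19.7,-3.5,23],[-19.7,-3.5,23],[-19.7,-3.5,23],[-19.7,-3.5,23],[-19.7,-3.5,23],[-19.7,-3.5,23],[-19.7,-3.5,23],[-19.7,-3.5,23]],"twist":[[0,0,14.3],[0,0,14.3],[0,0,14.3],[0,0,14.3],[0,0,14.3],[0,0,14.3],[0,0,14.3],[0,0,14.3],[0,0,14.3],[0,0,14.3]]}' 4.5
python3 go.py .589 -.3825 .018 -12.7
```

```text
clock: 13.85
ee_pos: [0.5901, -0.3827, 0.1036]
eef_rot: [[0.221, 0.975, -0.0], [0.975, -0.221, 0.001], [0.001, -0.0, -1.0]]
contact_force: [-0.5, 0.0, 0.2]
width: 0.527
gripper_force: 0.0
t 13.85 p [ 0.5901 -0.3827  0.1036] psi -12.78 w 45.0 gf 0.0 F [-0.5  0.   0.2]
xyz [-0.01, -0.11, 8.56] twist [-0.0, -0.1, -0.1]
```

```bash
python3 -m handwheel '{"xyz":[[0,-0.1,3],[0,-0.1,6],[0,-0.1,8],[0,-0.1,8.5],[0,-0.1,8.5]],"twist":[[0,0,0],[0,0,0],[0,0,0],[0,0,0],[0,0,0]]}'
python3 -m handwheel '{"xyz":[[0,0,0],[0,0,0],[0,0,0],[0,0,0],[0,0,0],[0,0,-3],[0,0,-7],[0,0,-11],[0,0,-15],[0,0,-19]],"twist":[[0,0,0],[0,0,0],[0,0,0],[0,0,0],[0,0,0],[0,0,0],[0,0,0],[0,0,0],[0,0,0],[0,0,0]]}' 1 40
python3 go.py .450 .0005 .21 1.4 .450 .0005 .056 1.4
```

```text
clock: 14.27
ee_pos: [0.59, -0.3817, 0.0186]
eef_rot: [[0.219, 0.976, -0.0], [0.976, -0.219, 0.001], [0.001, -0.0, -1.0]]
contact_force: [1.1, -0.3, -0.0]
width: 0.53
gripper_force: 0.0
clock: 15.1
ee_pos: [0.5894, -0.3836, 0.2108]
eef_rot: [[0.221, 0.975, 0.001], [0.975, -0.221, -0.001], [-0.001, 0.001, -1.0]]
contact_force: [0.4, -0.5, 0.1]
width: 0.178
gripper_force: 39.3
t 15.1 p [ 0.5894 -0.3836  0.2108] psi -12.79 w 15.2 gf 39.3 F [ 0.4 -0.5  0.1]
xyz [34.37, -22.1, 0.04] twist [0.1, 0.0, -14.2]
xyz [0.0, 0.0, 15.4] twist [0.0, 0.0, 0.0]
```

```bash
python3 -m handwheel '{"xyz":[[34.4,-22.1,0],[34.4,-22.1,0],[34.4,-22.1,0],[34.4,-22.1,0],[34.4,-22.1,0],[34.4,-22.1,0],[34.4,-22.1,0],[34.4,-22.1,0],[34.4,-22.1,0],[34.4,-22.1,0]],"twist":[[0,0,-14.2],[0,0,-14.2],[0,0,-14.2],[0,0,-14.2],[0,0,-14.2],[0,0,-14.2],[0,0,-14.2],[0,0,-14.2],[0,0,-14.2],[0,0,-14.2]]}'
python3 -m handwheel '{"xyz":[[0,0,0],[0,0,0]],"twist":[[0,0,0],[0,0,0]]}'
python3 go.py .4495 .0005 .056 1.4
```

```text
clock: 15.93
ee_pos: [0.4487, 0.0029, 0.2087]
eef_rot: [[-0.025, 1.0, 0.001], [1.0, 0.025, 0.0], [0.0, 0.001, -1.0]]
contact_force: [0.5, 1.2, -1.1]
width: 0.177
gripper_force: 39.3
clock: 16.1
ee_pos: [0.4498, 0.002, 0.2089]
eef_rot: [[-0.028, 1.0, 0.002], [1.0, 0.028, -0.001], [-0.001, 0.002, -1.0]]
contact_force: [0.4, 0.1, -0.3]
width: 0.176
gripper_force: 39.3
t 16.1 p [0.4498 0.002  0.2089] psi 1.61 w 15.0 gf 39.3 F [ 0.4  0.1 -0.3]
xyz [-0.14, -0.06, 15.29] twist [0.1, 0.0, 0.2]
```

```bash
python3 -m handwheel '{"xyz":[[-0.1,0,4],[-0.1,0,8],[-0.1,0,11],[-0.1,0,13],[-0.1,0,14.5],[-0.1,0,15.2],[-0.1,0,15.4],[-0.1,0,15.6],[-0.1,0,15.6]],"twist":[[0,0,0],[0,0,0],[0,0,0],[0,0,0],[0,0,0],[0,0,0],[0,0,0],[0,0,0],[0,0,0]]}'
python3 go.py
```

```text
clock: 16.85
ee_pos: [0.4533, -0.0019, 0.056]
eef_rot: [[-0.023, 1.0, 0.005], [1.0, 0.023, -0.001], [-0.001, 0.005, -1.0]]
contact_force: [-7.3, 1.3, 41.1]
width: 0.175
gripper_force: 52.0
t 16.85 p [ 0.4533 -0.0019  0.056 ] psi 1.31 w 14.9 gf 52.0 F [-7.3  1.3 41.1]
```

```bash
python3 -m handwheel '{"xyz":[[0,0,-0.4],[0,0,-0.4],[0,0,-0.4],[0,0,-0.4],[0,0,-4],[0,0,-8],[0,0,-12],[0,0,-16],[0,0,-16]],"twist":[[0,0,0],[0,0,0],[0,0,0],[0,0,0],[0,0,0],[0,0,0],[0,0,0],[0,0,0],[0,0,0]]}' 4.5
python3 - <<'E'
from h import *
from cell import manip
S={"scene":manip.snapshot("scene"),"wrist":manip.snapshot("wrist")};pickle.dump(S,open("s3.pkl","wb"))
a=cv2.resize(S["scene"]["img"][150:300,170:310,::-1],None,fx=2.8,fy=2.8);b=S["wrist"]["img"][:,100:480,::-1]
cv2.imwrite("pics/c6.png",np.hstack([a,b[:420]]))
E
python3 go.py .6825 -.1035 .22 91.1 .6825 -.1035 .018 91.1
```

```text
clock: 17.6
ee_pos: [0.4556, -0.0024, 0.2199]
eef_rot: [[-0.023, 1.0, 0.014], [1.0, 0.023, -0.003], [-0.003, 0.014, -1.0]]
contact_force: [1.3, 0.2, -0.4]
width: 0.527
gripper_force: 0.0
t 17.7 p [ 0.4526 -0.0018  0.2143] psi 1.31 w 44.9 gf 0.0 F [-0.6 -0.5 -0.6]
xyz [-10.69, 22.76, -0.42] twist [0.2, 0.3, -89.8]
xyz [0.0, 0.0, 20.2] twist [0.0, 0.0, 0.0]
```

View pics/c6.png

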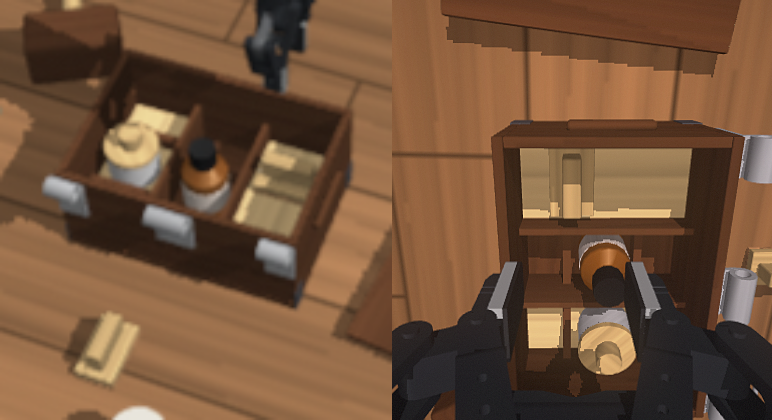

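Block A lies flat in the bay, bottle and jar are in place, and block B hasn't moved. Next I fetch B.

```bash
python3 -m handwheel '{"xyz":[[-10.7,22.8,-0.4],[-10.7,22.8,-0.4],[-10.7,22.8,-0.4],[-10.7,22.8,-0.4],[-10.7,22.8,-0.4],[-10.7,22.8,-0.4],[-10.7,22.8,-0.4],[-10.7,22.8,-0.4],[-10.7,22.8,-0.4],[-10.7,22.8,-0.4]],"twist":[[0,0,-89.8],[0,0,-89.8],[0,0,-89.8],[0,0,-89.8],[0,0,-89.8],[0,0,-89.8],[0,0,-89.8],[0,0,-89.8],[0,0,-89.8],[0,0,-89.8]]}'
python3 go.py .6825 -.1035 .10 91.1
```

```text
clock: 18.53
ee_pos: [0.6801, -0.1029, 0.2127]
eef_rot: [[-0.958, 0.287, -0.004], [0.287, 0.958, 0.001], [0.004, -0.0, -1.0]]
contact_force: [-0.0, -0.0, 0.5]
width: 0.53
gripper_force: 0.0
t 18.53 p [ 0.6801 -0.1029  0.2127] psi 73.3 w 45.2 gf 0.0 F [-0.  -0.   0.5]
xyz [-0.29, 0.01, 11.27] twist [0.0, -0.2, -17.8]
```

```bash
python3 -m handwheel '{"xyz":[[-0.2,0,3],[-0.2,0,7],[-0.2,0,11],[-0.2,0,11],[-0.2,0,11]],"twist":[[0,0,-6],[0,0,-12],[0,0,-17.8],[0,0,-17.8],[0,0,-17.8]]}'
python3 go.py .6825 -.1035 .018 91.1
```

```text
clock: 18.95
ee_pos: [0.6796, -0.1023, 0.102]
eef_rot: [[-1.0, -0.011, -0.008], [-0.011, 1.0, 0.002], [0.008, 0.002, -1.0]]
contact_force: [-0.4, 0.2, 0.8]
width: 0.527
gripper_force: 0.0
t 18.95 p [ 0.6796 -0.1023  0.102 ] psi 90.63 w 45.0 gf 0.0 F [-0.4  0.2  0.8]
xyz [-0.36, -0.14, 8.4] twist [0.1, -0.5, -0.5]
```

```bash
python3 -m handwheel '{"xyz":[[-0.3,-0.1,3],[-0.3,-0.1,6],[-0.3,-0.1,8],[-0.3,-0.1,8.4],[-0.3,-0.1,8.4]],"twist":[[0,-0.3,-0.4],[0,-0.3,-0.4],[0,-0.3,-0.4],[0,-0.3,-0.4],[0,-0.3,-0.4]]}'
python3 -m handwheel '{"xyz":[[0,0,0],[0,0,0],[0,0,0],[0,0,0],[0,0,0],[0,0,-3],[0,0,-7],[0,0,-11],[0,0,-15],[0,0,-19]],"twist":[[0,0,0],[0,0,0],[0,0,0],[0,0,0],[0,0,0],[0,0,0],[0,0,0],[0,0,0],[0,0,0],[0,0,0]]}' 1 40
python3 go.py .517 .003 .21 1.4 .517 .003 .056 1.4
```

```text
clock: 19.37
ee_pos: [0.6859, -0.1036, 0.0225]
eef_rot: [[-1.0, -0.02, 0.005], [-0.02, 1.0, 0.0], [-0.005, -0.0, -1.0]]
contact_force: [0.3, 0.1, 0.0]
width: 0.528
gripper_force: 0.0
clock: 20.2
ee_pos: [0.6843, -0.103, 0.2146]
eef_rot: [[-1.0, -0.021, 0.006], [-0.021, 1.0, -0.0], [-0.006, -0.0, -1.0]]
contact_force: [2.6, -0.4, -1.1]
width: 0.174
gripper_force: 39.2
t 20.2 p [ 0.6843 -0.103   0.2146] psi 91.23 w 14.9 gf 39.2 F [ 2.6 -0.4 -1.1]
xyz [16.5, 10.96, 0.36] twist [0.3, 0.3, 89.8]
xyz [0.0, 0.0, 15.4] twist [0.0, 0.0, 0.0]
```

```bash
python3 -m handwheel '{"xyz":[[16.5,11,0],[16.5,11,0],[16.5,11,0],[16.5,11,0],[16.5,11,0],[16.5,11,0],[16.5,11,0],[16.5,11,0],[16.5,11,0],[16.5,11,0]],"twist":[[0.3,0.3,89.8],[0.3,0.3,89.8],[0.3,0.3,89.8],[0.3,0.3,89.8],[0.3,0.3,89.8],[0.3,0.3,89.8],[0.3,0.3,89.8],[0.3,0.3,89.8],[0.3,0.3,89.8],[0.3,0.3,89.8]]}'
python3 go.py .517 .0025 .21 1.4
```

```text
clock: 21.03
ee_pos: [0.5173, 0.0034, 0.212]
eef_rot: [[-0.33, 0.944, 0.001], [0.944, 0.33, -0.001], [-0.001, 0.001, -1.0]]
contact_force: [0.2, -0.2, 0.2]
width: 0.173
gripper_force: 39.2
t 21.03 p [0.5173 0.0034 0.212 ] psi 19.27 w 14.8 gf 39.2 F [ 0.2 -0.2  0.2]
xyz [-0.07, -0.06, 0.2] twist [0.1, 0.1, 17.9]
```

```bash
python3 -m handwheel '{"xyz":[[-0.1,0,0],[-0.1,0,0],[-0.1,0,0],[-0.1,0,4],[-0.1,0,8],[-0.1,0,11],[-0.1,0,13.5],[-0.1,0,15],[-0.1,0,15.1]],"twist":[[0,0,6],[0,0,12],[0,0,17.9],[0,0,17.9],[0,0,17.9],[0,0,17.9],[0,0,17.9],[0,0,17.9],[0,0,17.9]]}'
python3 go.py .517 .0025 .056 1.4
```

```text
clock: 21.78
ee_pos: [0.5164, 0.0023, 0.0587]
eef_rot: [[-0.03, 1.0, -0.003], [1.0, 0.03, -0.001], [-0.001, -0.003, -1.0]]
contact_force: [0.3, -0.5, 0.8]
width: 0.179
gripper_force: 42.9
t 21.78 p [0.5164 0.0023 0.0587] psi 1.7 w 15.3 gf 42.9 F [ 0.3 -0.5  0.8]
xyz [0.01, 0.06, 0.27] twist [-0.1, 0.0, 0.3]
```

```bash
python3 -m handwheel '{"xyz":[[0,0,0.1],[0,0,0.1],[0,0,0.1],[0,0,0.1],[0,0,-4],[0,0,-8],[0,0,-12],[0,0,-16],[0,0,-20],[0,0,-23]],"twist":[[0,0,0],[0,0,0],[0,0,0],[0,0,0],[0,0,0],[0,0,0],[0,0,0],[0,0,0],[0,0,0],[0,0,0]]}' 4
python3 go.py .47 .21 .33 84.6
```

```text
clock: 22.62
ee_pos: [0.5184, 0.0023, 0.2949]
eef_rot: [[-0.03, 1.0, 0.005], [1.0, 0.03, -0.002], [-0.002, 0.005, -1.0]]
contact_force: [1.2, -0.3, -0.5]
width: 0.472
gripper_force: 0.0
t 22.62 p [0.5184 0.0023 0.2949] psi 1.71 w 40.3 gf 0.0 F [ 1.2 -0.3 -0.5]
xyz [20.9, -4.2, -3.57] twist [0.2, 0.3, -82.9]
```

```bash
python3 -m handwheel '{"xyz":[[20.9,-4.2,-3.5],[20.9,-4.2,-3.5],[20.9,-4.2,-3.5],[20.9,-4.2,-3.5],[20.9,-4.2,-3.5],[20.9,-4.2,-3.5],[20.9,-4.2,-3.5],[20.9,-4.2,-3.5],[20.9,-4.2,-3.5],[20.9,-4.2,-3.5]],"twist":[[0,0,-83],[0,0,-83],[0,0,-83],[0,0,-83],[0,0,-83],[0,0,-83],[0,0,-83],[0,0,-83],[0,0,-83],[0,0,-83]]}' 6
python3 -m handwheel '{"xyz":[[0,0,0],[0,0,0],[0,0,0],[0,0,0]],"twist":[[0,0,-7],[0,0,-11.5],[0,0,-11.5],[0,0,-11.5]]}'
python3 go.py;python3 - <<'E'
from h import *
from cell import manip
S={}
for n in ("wrist","scene"):
    S[n]=s=manip.snapshot(n);cv2.imwrite(f"pics/{n}4.png",s["img"][:,:,::-1])
pickle.dump(S,open("s4.pkl","wb"))
a=S["wrist"]["img"][:,90:480,::-1];b=cv2.resize(S["scene"]["img"][140:280,170:310,::-1],None,fx=3,fy=3)
cv2.imwrite("pics/c7.png",np.hstack([a,b]))
E
```

```text
clock: 23.45
ee_pos: [0.4693, 0.2104, 0.326]
eef_rot: [[-0.96, 0.28, 0.002], [0.28, 0.96, -0.0], [-0.002, 0.0, -1.0]]
contact_force: [0.4, 0.6, 0.1]
width: 0.702
gripper_force: 0.0
clock: 23.78
ee_pos: [0.4694, 0.2101, 0.3256]
eef_rot: [[-0.996, 0.092, 0.001], [0.092, 0.996, -0.001], [-0.001, -0.0, -1.0]]
contact_force: [-0.1, -0.7, -0.4]
width: 0.705
gripper_force: 0.0
t 23.78 p [0.4694 0.2101 0.3256] psi 84.71 w 60.2 gf 0.0 F [-0.1 -0.7 -0.4]
```

View pics/c7.png

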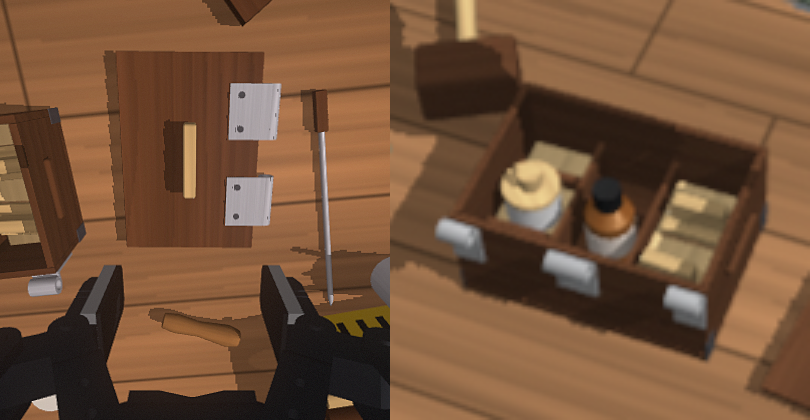

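Both blocks are in the bay. The lid's plate corners in this crop are (117,51), (264,52), (250,247) and (127,247), and the bar top is centred near (190,160).

```bash
python3 - <<'E'
from h import *
s=pickle.load(open("s4.pkl","rb"))["wrist"]
o=np.array([90,0])
l=plane(s,np.array([(117,51),(264,52),(250,247),(127,247)])+o,.020);print("lid",l.mean(0).round(4),[np.linalg.norm(l[i]-l[i-1]).round(3) for i in range(4)])
e=l[2]+l[3]-l[0]-l[1];print("long yaw",np.degrees(np.arctan2(e[1],e[0])))
b=plane(s,np.array([(183,124),(195.5,124),(196,196.5),(183.5,196)])+o,.048);print("bar",b.mean(0).round(4));e=b[2]+b[3]-b[0]-b[1];print(np.degrees(np.arctan2(e[1],e[0])))
p=plane(s,np.array([(320.5,91),(321.5,131),(331,300)])+o,.007);print("pin",p.round(4))
crop(s,180,30,440,320,"c8.png",2)
E
python3 go.py .475 .21 .12 84.3 .475 .21 .023 84.3
```

```text
lid [0.4727 0.2071 0.02  ] [np.float64(0.247), np.float64(0.169), np.float64(0.246), np.float64(0.169)]
long yaw -6.028779120173408
bar [0.4712 0.2075 0.048 ]
-5.041155485823556
pin [[0.4079 0.3742 0.007 ]
 [0.4565 0.3767 0.007 ]
 [0.7068 0.396  0.007 ]]
t 23.88 p [0.4694 0.21   0.3253] psi 84.74 w 59.7 gf 0.0 F [-0.5  0.4  0. ]
xyz [-0.54, 0.06, 20.53] twist [-0.0, 0.0, 0.4]
xyz [0.0, 0.0, 9.7] twist [0.0, 0.0, 0.0]
```

```bash
python3 -m handwheel '{"xyz":[[-0.4,-0.2,4],[-0.4,-0.2,8],[-0.4,-0.2,12],[-0.4,-0.2,16],[-0.4,-0.2,20],[-0.4,-0.2,24],[-0.4,-0.2,27.5],[-0.4,-0.2,29],[-0.4,-0.2,29.8],[-0.4,-0.2,29.8]],"twist":[[0,0,0.4],[0,0,0.4],[0,0,0.4],[0,0,0.4],[0,0,0.4],[0,0,0.4],[0,0,0.4],[0,0,0.4],[0,0,0.4],[0,0,0.4]]}' 5
python3 go.py .473 .208 .026 84.4
python3 -m handwheel '{"xyz":[[0,0,0.1],[0,0,0.1],[0,0,0.1],[0,0,0.1],[0,0,0.1],[0,0,0.1]],"twist":[[0,0,0],[0,0,0],[0,0,0],[0,0,0],[0,0,0],[0,0,0]]}' 1 90
python3 go.py
```

```text
clock: 24.72
ee_pos: [0.472, 0.2071, 0.0253]
eef_rot: [[-0.995, 0.098, -0.003], [0.098, 0.995, -0.002], [0.003, -0.002, -1.0]]
contact_force: [0.1, 0.0, 0.6]
width: 0.587
gripper_force: 0.0
t 24.72 p [0.472  0.2071 0.0253] psi 84.39 w 50.2 gf 0.0 F [0.1 0.  0.6]
xyz [-0.09, 0.1, -0.07] twist [-0.1, -0.2, -0.0]
clock: 25.22
ee_pos: [0.4746, 0.2075, 0.0277]
eef_rot: [[-0.995, 0.097, 0.003], [0.097, 0.995, -0.001], [-0.003, -0.0, -1.0]]
contact_force: [0.2, -1.4, 5.9]
width: 0.163
gripper_force: 88.6
t 25.22 p [0.4746 0.2075 0.0277] psi 84.42 w 13.9 gf 88.6 F [ 0.2 -1.4  5.9]
```

```bash
python3 -m handwheel '{"xyz":[[0,0,-1],[0,0,-3],[0,0,-6],[0,0,-9],[0,0,-12],[0,0,-15],[0,0,-18],[0,0,-20],[0,0,-20]],"twist":[[0,0,0],[0,0,0],[0,0,0],[0,0,0],[0,0,0],[0,0,0],[0,0,0],[0,0,0],[0,0,0]]}' 
python3 go.py .4862 -.0745 .228 1.4
```

```text
clock: 25.97
ee_pos: [0.4755, 0.2084, 0.2313]
eef_rot: [[-0.995, 0.097, 0.008], [0.097, 0.995, 0.002], [-0.008, 0.002, -1.0]]
contact_force: [1.4, 0.0, -3.1]
width: 0.165
gripper_force: 88.5
t 25.97 p [0.4755 0.2084 0.2313] psi 84.45 w 14.1 gf 88.5 F [ 1.4  0.  -3.1]
xyz [-3.8, -28.06, 0.3] twist [0.4, 0.3, 83.0]
```

```bash
python3 -m handwheel '{"xyz":[[-3.8,-28,0],[-3.8,-28,0],[-3.8,-28,0],[-3.8,-28,0],[-3.8,-28,0],[-3.8,-28,0],[-3.8,-28,0],[-3.8,-28,0],[-3.8,-28,0],[-3.8,-28,0]],"twist":[[0,0,83],[0,0,83],[0,0,83],[0,0,83],[0,0,83],[0,0,83],[0,0,83],[0,0,83],[0,0,83],[0,0,83]]}'
python3 go.py .4862 -.0745 .228 1.4
```

```text
clock: 26.8
ee_pos: [0.4826, -0.0754, 0.2249]
eef_rot: [[-0.214, 0.977, -0.002], [0.977, 0.214, 0.0], [0.001, -0.002, -1.0]]
contact_force: [-0.2, 0.9, -4.0]
width: 0.164
gripper_force: 89.0
t 26.8 p [ 0.4826 -0.0754  0.2249] psi 12.33 w 14.0 gf 89.0 F [-0.2  0.9 -4. ]
xyz [0.01, 0.37, -0.31] twist [-0.1, -0.0, 10.9]
```

```bash
python3 -m handwheel '{"xyz":[[0,0.3,1],[0,0.3,3],[0,0.3,5],[0,0.3,6],[0,0.3,6],[0,0.3,6]],"twist":[[0,0,6],[0,0,10.9],[0,0,10.9],[0,0,10.9],[0,0,10.9],[0,0,10.9]]}'
python3 go.py .4862 -.0745 .130 1.4
python3 - <<'E'
from h import *
from cell import manip
S={}
for n in ("wrist","scene"): S[n]=manip.snapshot(n)
pickle.dump(S,open("s5.pkl","wb"))
a=S["wrist"]["img"][:,280:460,::-1];b=cv2.resize(S["scene"]["img"][155:260,175:325,::-1],None,fx=4,fy=4)
cv2.imwrite("pics/c9.png",np.hstack([a,b]))
E
```

```text
clock: 27.3
ee_pos: [0.4859, -0.0738, 0.1655]
eef_rot: [[-0.034, 0.999, -0.002], [0.999, 0.034, -0.0], [-0.0, -0.002, -1.0]]
contact_force: [0.5, 0.3, -4.0]
width: 0.167
gripper_force: 88.8
t 27.3 p [ 0.4859 -0.0738  0.1655] psi 1.93 w 14.2 gf 88.8 F [ 0.5  0.3 -4. ]
xyz [-0.07, 0.04, 3.55] twist [-0.1, 0.0, 0.5]
```

View pics/c9.png

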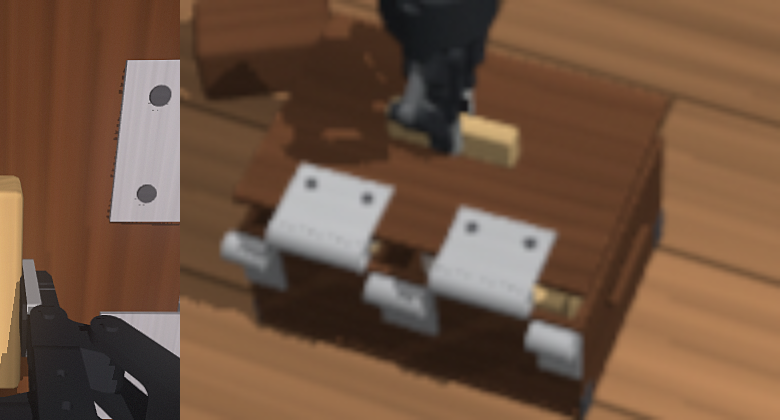

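The lid is held parallel, with its barrels above the gaps between the box barrels. I'll measure the y offset from the barrel ends.

Run:
```python
from h import *
s=pickle.load(open("s5.pkl","rb"))["scene"]
f=lambda q,z:plane(s,np.array(q,float)/4+[175-45,155],z)
z=.1655-.0265+.012
L=f([(366,258),(428,275)],z);B=f([(369,281),(438,298)],.116)
print(L.round(4),B.round(4),L.mean(0),B.mean(0))
L=f([(270,240),(366,262),(430,275),(537,308)],z);B=f([(224,240),(268,255),(367,285),(437,303),(527,330),(582,348)],.116)
print("lid",L[:,:2].round(4).tolist(),"box",B[:,:2].round(4).tolist())
```

```text
[[ 0.5875 -0.0906  0.151 ]
 [ 0.5857 -0.0475  0.151 ]] [[ 0.5824 -0.0944  0.116 ]
 [ 0.5789 -0.046   0.116 ]] [ 0.58656174 -0.06907026  0.151     ] [ 0.58065592 -0.07016287  0.116     ]
lid [[0.5964, -0.1555], [0.5904, -0.0893], [0.5852, -0.0463], [0.5848, 0.0279]] box [[0.5861, -0.2], [0.5869, -0.1667], [0.5859, -0.0943], [0.5828, -0.045], [0.5816, 0.0186], [0.582, 0.0572]]
```

```bash
python3 -m handwheel '{"xyz":[[-0.2,0,0.5],[-0.2,0,1],[-0.2,0,1.5],[-0.2,0,2],[-0.2,0,2.5],[-0.2,0,2.9],[-0.2,0,3.1]],"twist":[[0,0,0.4],[0,0,0.4],[0,0,0.4],[0,0,0.4],[0,0,0.4],[0,0,0.4],[0,0,0.4]]}'
python3 go.py .4862 -.0745 .130 1.4
```

```text
clock: 27.98
ee_pos: [0.4864, -0.076, 0.1342]
eef_rot: [[-0.027, 1.0, -0.001], [1.0, 0.027, -0.001], [-0.001, -0.001, -1.0]]
contact_force: [-0.0, 1.6, -3.6]
width: 0.164
gripper_force: 89.1
t 27.98 p [ 0.4864 -0.076   0.1342] psi 1.52 w 14.0 gf 89.1 F [-0.   1.6 -3.6]
xyz [0.15, -0.01, 0.42] twist [-0.1, 0.0, 0.1]
```

```bash
python3 -m handwheel '{"xyz":[[0,0,0.2],[0,0,0.35],[0,0,0.45],[0,0,0.45]],"twist":[[0,0,0],[0,0,0],[0,0,0],[0,0,0]]}'
python3 go.py
python3 - <<'E'
from h import *
from cell import manip
S={"scene":manip.snapshot("scene")};pickle.dump(S,open("s6.pkl","wb"))
cv2.imwrite("pics/c10.png",cv2.resize(S["scene"]["img"][155:260,175:325,::-1],None,fx=5,fy=5,interpolation=cv2.INTER_CUBIC))
E
```

```text
clock: 28.32
ee_pos: [0.4868, -0.0762, 0.1317]
eef_rot: [[-0.027, 1.0, 0.0], [1.0, 0.027, -0.001], [-0.001, 0.0, -1.0]]
contact_force: [-3.2, 1.1, 4.9]
width: 0.164
gripper_force: 90.5
t 28.32 p [ 0.4868 -0.0762  0.1317] psi 1.52 w 14.0 gf 90.5 F [-3.2  1.1  4.9]
```

View pics/c10.png

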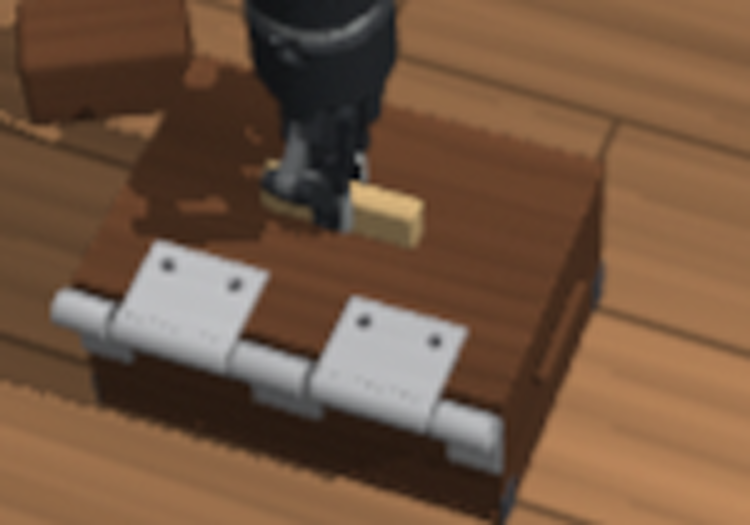

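The lid is seated and its barrels are in line with the box's. I'll release it and raise the gripper over the pin.

```bash
python3 -m handwheel '{"xyz":[[0,0,0],[0,0,0],[0,0,0],[0,0,0],[0,0,-3],[0,0,-7],[0,0,-11],[0,0,-15],[0,0,-18]],"twist":[[0,0,0],[0,0,0],[0,0,0],[0,0,0],[0,0,0],[0,0,0],[0,0,0],[0,0,0],[0,0,0]]}' 4.5
python3 go.py .45 .36 .30 94.5
```

```text
clock: 29.12
ee_pos: [0.4875, -0.0762, 0.3141]
eef_rot: [[-0.027, 1.0, 0.003], [1.0, 0.027, -0.002], [-0.002, 0.003, -1.0]]
contact_force: [1.1, -0.1, 0.5]
width: 0.528
gripper_force: 0.0
t 29.12 p [ 0.4875 -0.0762  0.3141] psi 1.52 w 45.1 gf 0.0 F [ 1.1 -0.1  0.5]
xyz [43.71, -2.6, 1.31] twist [0.0, 0.2, -93.0]
```

Run:
```python
from h import *
from cell import manip
S={n:manip.snapshot(n) for n in("wrist","scene")};pickle.dump(S,open("s7.pkl","wb"))
s=S["wrist"];print(np.array(s["extrinsics"])[:3,3].round(3))
hsv=cv2.cvtColor(s["img"],cv2.COLOR_RGB2HSV);m=cv2.inRange(hsv,(0,0,110),(179,45,255));m[290:]=0
m=cv2.morphologyEx(m,cv2.MORPH_OPEN,np.ones((3,3)))
n,lab,st,c=cv2.connectedComponentsWithStats(m)
for i in range(1,n):
    if st[i,4]>200: print(st[i])
hx,hy=proj(s,[[.586,.04,.116]])[0];print("exp",hx,hy)
uv=[]
for r in range(40,285,12):
    x=np.where(m[r,int(330):470])[0]
    if len(x): uv.append((330+x.max()+.5,r))
P=plane(s,uv,.1188);print([(u,p[:2].round(4).tolist()) for u,p in zip(uv,P)])
```

```text
[0.484 0.006 0.456]
[385  33  24  39 781]
[ 332   75   72   76 4895]
[ 507   87   53   57 2135]
[373 155  22  43 754]
[ 327  199   64   91 3914]
[549 249  11  41 327]
[204 263  20  27 328]
[340 263  20  27 323]
exp 398.7903810499265 46.7567186118973
[((np.float64(408.5), 40), [0.5927, 0.0451]), ((np.float64(406.5), 52), [0.5924, 0.0357]), ((np.float64(405.5), 64), [0.5929, 0.0261]), ((np.float64(403.5), 76), [0.5925, 0.0163]), ((np.float64(402.5), 88), [0.5931, 0.0063]), ((np.float64(401.5), 100), [0.5936, -0.0039]), ((np.float64(399.5), 112), [0.5932, -0.0144]), ((np.float64(398.5), 124), [0.5937, -0.0251]), ((np.float64(396.5), 136), [0.5933, -0.036]), ((np.float64(395.5), 148), [0.5939, -0.0472]), ((np.float64(394.5), 160), [0.5944, -0.0586]), ((np.float64(392.5), 172), [0.594, -0.0704]), ((np.float64(391.5), 184), [0.5945, -0.0823]), ((np.float64(390.5), 196), [0.5951, -0.0945]), ((np.float64(389.5), 208), [0.5956, -0.1071]), ((np.float64(388.5), 220), [0.5961, -0.1199]), ((np.float64(387.5), 232), [0.5967, -0.1329]), ((np.float64(385.5), 244), [0.5962, -0.1464]), ((np.float64(384.5), 256), [0.5968, -0.1601]), ((np.float64(382.5), 268), [0.5963, -0.1741]), ((np.float64(418.5), 280), [0.6362, -0.1873])]
```

```bash
python3 -m handwheel '{"xyz":[[43.7,-2.6,1.3],[43.7,-2.6,1.3],[43.7,-2.6,1.3],[43.7,-2.6,1.3],[43.7,-2.6,1.3],[43.7,-2.6,1.3],[43.7,-2.6,1.3],[43.7,-2.6,1.3],[43.7,-2.6,1.3],[43.7,-2.6,1.3]],"twist":[[0,0,-93],[0,0,-93],[0,0,-93],[0,0,-93],[0,0,-93],[0,0,-93],[0,0,-93],[0,0,-93],[0,0,-93],[0,0,-93]]}' 4
python3 -m handwheel '{"xyz":[[1,0,0],[1,0,0],[1,0,0],[1,0,0],[1,0,0]],"twist":[[0,0,-7],[0,0,-14],[0,0,-21],[0,0,-21],[0,0,-21]]}'
python3 go.py .45 .37 .30 94.5;python3 - <<'E'
from h import *
from cell import manip
S={n:manip.snapshot(n) for n in("wrist","scene")};pickle.dump(S,open("s8.pkl","wb"))
s=S["wrist"]
print("old pin pts in wrist",proj(s,[[.408,.374,.007],[.4565,.3767,.007],[.7068,.396,.004]]).round(1).tolist())
hsv=cv2.cvtColor(s["img"],cv2.COLOR_RGB2HSV);m=cv2.inRange(hsv,(0,0,110),(179,45,255))
n,lab,st,c=cv2.connectedComponentsWithStats(m)
for i in range(1,n):
    if st[i,4]>80: print(st[i])
cv2.imwrite("pics/wrist8.png",s["img"][:,:,::-1])
E
```

```text
clock: 30.05
ee_pos: [0.4503, 0.3409, 0.2968]
eef_rot: [[-0.959, 0.284, -0.001], [0.284, 0.959, -0.001], [0.0, -0.002, -1.0]]
contact_force: [0.4, -0.3, 0.6]
width: 0.467
gripper_force: 0.0
clock: 30.47
ee_pos: [0.4413, 0.3418, 0.297]
eef_rot: [[-0.998, -0.069, -0.001], [-0.069, 0.998, -0.001], [0.001, -0.001, -1.0]]
contact_force: [-0.4, 0.3, 0.1]
width: 0.465
gripper_force: 0.0
t 30.47 p [0.4413 0.3418 0.297 ] psi 93.97 w 39.7 gf 0.0 F [-0.4  0.3  0.1]
xyz [-1.06, 2.76, -0.3] twist [-0.1, -0.1, -0.5]
old pin pts in wrist [[310.5, 132.5], [308.9, 172.3], [306.2, 339.6]]
[ 348    0   78   36 1514]
[306 173   6 124 533]
[   0  358   42   60 1154]
```

Run:
```python
from h import *
s=pickle.load(open("s8.pkl","rb"))["wrist"]
hsv=cv2.cvtColor(s["img"],cv2.COLOR_RGB2HSV);m=cv2.inRange(hsv,(0,0,100),(179,60,255))
rows=np.arange(176,290,6);uv=[(np.where(m[r,300:318])[0].mean()+300,r) for r in rows]
P=plane(s,uv,.0065);f=np.polyfit(P[:,0],P[:,1],1);print("rod yaw",np.degrees(np.arctan(f[0])).round(2),P[0].round(4),P[-1].round(4))
print("shoulder",plane(s,[(309,172.5)],.010).round(4))
for r in (140,150,160): print(r,hsv[r,296:322].tolist())
for r in range(122,182,3): print(r,hsv[r,309].tolist())
for x in (.41,.43,.455): print(x,np.polyval(f,x).round(4))
```

```text
rod yaw 4.46 [0.4613 0.3773 0.0065] [0.6134 0.3893 0.0065]
shoulder [[0.4561 0.3765 0.01  ]]
140 [[13, 150, 97], [13, 151, 96], [13, 146, 96], [13, 148, 95], [13, 147, 97], [12, 147, 97], [12, 148, 100], [12, 168, 44], [12, 160, 86], [10, 160, 89], [12, 160, 86], [12, 171, 85], [11, 161, 84], [11, 158, 84], [11, 158, 84], [11, 167, 81], [11, 162, 85], [11, 168, 85], [12, 173, 78], [12, 158, 103], [13, 147, 146], [13, 144, 143], [13, 149, 142], [13, 148, 143], [12, 147, 142], [12, 145, 144]]
150 [[12, 145, 102], [13, 153, 102], [13, 153, 100], [12, 146, 101], [12, 150, 100], [12, 143, 105], [12, 152, 106], [9, 145, 37], [11, 169, 89], [11, 163, 89], [10, 164, 84], [11, 159, 85], [12, 175, 83], [10, 158, 84], [11, 169, 83], [10, 157, 86], [11, 161, 87], [11, 163, 83], [11, 169, 77], [13, 149, 123], [12, 145, 157], [13, 149, 154], [13, 147, 153], [12, 148, 152], [13, 144, 152], [13, 150, 153]]
160 [[13, 149, 96], [13, 149, 94], [13, 151, 96], [12, 143, 96], [13, 151, 96], [12, 152, 97], [13, 143, 102], [11, 180, 41], [10, 161, 95], [12, 166, 86], [10, 152, 87], [11, 166, 86], [11, 165, 85], [11, 163, 83], [11, 171, 82], [9, 154, 88], [11, 160, 86], [11, 161, 84], [12, 172, 74], [13, 146, 155], [12, 146, 148], [12, 145, 148], [12, 146, 147], [12, 145, 146], [12, 148, 148], [12, 149, 147]]
122 [13, 148, 134]
125 [13, 148, 131]
128 [12, 148, 131]
131 [10, 161, 46]
134 [10, 163, 83]
137 [11, 168, 82]
140 [11, 158, 84]
143 [11, 167, 81]
146 [10, 160, 83]
149 [11, 158, 84]
152 [11, 163, 83]
155 [11, 166, 83]
158 [11, 155, 82]
161 [12, 169, 83]
164 [10, 165, 85]
167 [12, 164, 84]
170 [11, 162, 85]
173 [4, 33, 108]
176 [171, 10, 177]
179 [171, 14, 178]
0.41 0.3732
0.43 0.3748
0.455 0.3767
```

```bash
python3 -m handwheel '{"xyz":[[1.2,3.2,4],[1.2,3.2,8],[1.2,3.2,12],[1.2,3.2,16],[1.2,3.2,20],[1.2,3.2,24],[1.2,3.2,26.7],[1.2,3.2,26.7],[1.2,3.2,26.7]],"twist":[[0,0,-0.5],[0,0,-0.5],[0,0,-0.5],[0,0,-0.5],[0,0,-0.5],[0,0,-0.5],[0,0,-0.5],[0,0,-0.5],[0,0,-0.5]]}' 4
python3 go.py .431 .3749 .0035 94.5
```

```text
clock: 31.32
ee_pos: [0.4263, 0.3716, 0.0298]
eef_rot: [[-0.997, -0.079, -0.003], [-0.079, 0.997, -0.003], [0.003, -0.003, -1.0]]
contact_force: [-0.4, -0.3, 0.4]
width: 0.466
gripper_force: 0.0
t 31.32 p [0.4263 0.3716 0.0298] psi 94.54 w 39.8 gf 0.0 F [-0.4 -0.3  0.4]
xyz [-0.5, 0.3, 2.63] twist [-0.1, -0.2, 0.0]
```

```bash
python3 -m handwheel '{"xyz":[[-0.4,0.2,1],[-0.4,0.2,2],[-0.4,0.2,2.5],[-0.4,0.2,2.6],[-0.4,0.2,2.6]],"twist":[[0,0,0],[0,0,0],[0,0,0],[0,0,0],[0,0,0]]}'
python3 go.py .431 .3749 .0035 94.5
```

```text
clock: 31.73
ee_pos: [0.431, 0.3749, 0.0049]
eef_rot: [[-0.997, -0.081, -0.0], [-0.081, 0.997, -0.001], [0.0, -0.001, -1.0]]
contact_force: [-0.3, 0.1, -0.8]
width: 0.466
gripper_force: 0.0
t 31.73 p [0.431  0.3749 0.0049] psi 94.63 w 39.8 gf 0.0 F [-0.3  0.1 -0.8]
xyz [0.0, -0.0, 0.14] twist [-0.0, -0.0, 0.1]
```

```bash
python3 -m handwheel '{"xyz":[[0,0,0.2],[0,0,0.2],[0,0,0.2],[0,0,0.2],[0,0,0.2],[0,0,0.2],[0,0,0.2]],"twist":[[0,0,0],[0,0,0],[0,0,0],[0,0,0],[0,0,0],[0,0,0],[0,0,0]]}' 0.6 100
python3 go.py
python3 -m handwheel '{"xyz":[[0,0,-1],[0,0,-4],[0,0,-8],[0,0,-12],[0,0,-16],[0,0,-18],[0,0,-18]],"twist":[[0,0,0],[0,0,0],[0,0,0],[0,0,0],[0,0,0],[0,0,0],[0,0,0]]}'
python3 go.py .58 .358 .20 0.9
```

```text
clock: 32.32
ee_pos: [0.4312, 0.3751, 0.0033]
eef_rot: [[-0.997, -0.081, 0.0], [-0.081, 0.997, -0.001], [-0.0, -0.001, -1.0]]
contact_force: [-1.3, -1.0, 6.0]
width: 0.127
gripper_force: 99.3
t 32.32 p [0.4312 0.3751 0.0033] psi 94.64 w 10.8 gf 99.3 F [-1.3 -1.   6. ]
clock: 32.9
ee_pos: [0.4339, 0.3771, 0.189]
eef_rot: [[-0.997, -0.081, 0.008], [-0.081, 0.997, 0.005], [-0.008, 0.004, -1.0]]
contact_force: [0.3, 1.1, -1.5]
width: 0.13
gripper_force: 98.6
t 32.9 p [0.4339 0.3771 0.189 ] psi 94.64 w 11.1 gf 98.6 F [ 0.3  1.1 -1.5]
xyz [-14.42, -3.08, -0.99] twist [0.6, 0.2, 93.7]
```

```bash
python3 -m handwheel '{"xyz":[[-14.4,-2,-1],[-14.4,-2,-1],[-14.4,-2,-1],[-14.4,-2,-1],[-14.4,-2,-1],[-14.4,-2,-1],[-14.4,-2,-1],[-14.4,-2,-1],[-14.4,-2,-1],[-14.4,-2,-1]],"twist":[[0.3,0,93.5],[0.3,0,93.5],[0.3,0,93.5],[0.3,0,93.5],[0.3,0,93.5],[0.3,0,93.5],[0.3,0,93.5],[0.3,0,93.5],[0.3,0,93.5],[0.3,0,93.5]]}'
python3 go.py .577 .36 .1623 1.2
```

```text
clock: 33.73
ee_pos: [0.5755, 0.3665, 0.1912]
eef_rot: [[-0.385, 0.923, -0.005], [0.923, 0.385, -0.005], [-0.003, -0.006, -1.0]]
contact_force: [0.4, 0.0, -1.2]
width: 0.129
gripper_force: 98.6
t 33.73 p [0.5755 0.3665 0.1912] psi 22.66 w 11.0 gf 98.6 F [ 0.4  0.  -1.2]
xyz [-0.65, -0.09, 2.89] twist [-0.3, 0.2, 21.5]
```

```bash
python3 -m handwheel '{"xyz":[[-0.6,0,1],[-0.6,0,2],[-0.6,0,3],[-0.6,0,3],[-0.6,0,3]],"twist":[[0,0,7],[0,0,14],[-0.2,0,21.5],[-0.2,0,21.5],[-0.2,0,21.5]]}'
python3 go.py .577 .36 .1123 1.2
python3 - <<'E'
from h import *
from cell import manip
S={n:manip.snapshot(n) for n in("scene","side","wrist")};pickle.dump(S,open("s9.pkl","wb"))
s=S["scene"]
print(proj(s,[[.577,.335,.166],[.582,.073,.166]]).round(1).tolist())
hsv=cv2.cvtColor(s["img"],cv2.COLOR_RGB2HSV);m=cv2.inRange(hsv,(0,0,100),(179,60,255));n,l,st,c=cv2.connectedComponentsWithStats(m)
for i in range(1,n):
    if st[i,4]>30 and 250<c[i][0]<420 and 180<c[i][1]<330: print(st[i],c[i])
s=S["side"];print(proj(s,[[.577,.335,.166],[.582,.073,.166],[.583,.05,.116]]).round(1).tolist())
E
```

```text
clock: 34.15
ee_pos: [0.5775, 0.3607, 0.1613]
eef_rot: [[-0.029, 1.0, -0.002], [1.0, 0.029, -0.005], [-0.005, -0.002, -1.0]]
contact_force: [-0.2, 0.6, -1.9]
width: 0.129
gripper_force: 98.6
t 34.15 p [0.5775 0.3607 0.1613] psi 1.68 w 11.0 gf 98.6 F [-0.2  0.6 -1.9]
xyz [-0.04, -0.04, 4.9] twist [-0.1, 0.3, 0.5]
[[384.0, 263.3], [281.2, 233.1]]
[284 235 100  30 245] [327.70204082 247.68163265]
[[200.5, 221.3], [251.6, 188.6], [255.3, 199.2]]
```

```bash
cat > rod.py <<'E'
from h import *
from cell import manip
import sys
from scipy.optimize import least_squares
def fit(S,z0):
    # axis: x=a+b*(y-.1), z=c+d*(y-.1); points as edge-centre pixels in both views
    o=[]
    p0=np.array([.5815,-.02,z0,0.])
    pt=lambda p,y:np.c_[p[0]+p[1]*(y-.1),y,p[2]+p[3]*(y-.1)]
    for n in("scene","wrist"):
        s=S[n];hsv=cv2.cvtColor(s["img"],cv2.COLOR_RGB2HSV);m=cv2.inRange(hsv,(0,0,95),(179,65,255))
        ys=np.linspace(.095 if len(sys.argv)<2 else float(sys.argv[1]),.30,40)
        q=proj(s,pt(p0,ys));ax=0 if n=="wrist" else 1;k=0
        for (u,v) in q:
            if n=="wrist" and v>300: continue
            if not(8<u<551 and 8<v<411):continue
            r=m[int(round(v)),int(u)-9:int(u)+10] if ax==0 else m[int(v)-9:int(v)+10,int(round(u))]
            w=np.where(r)[0]
            if 1<len(w)<14: o.append((n,ax,(np.round(v),int(u)-9+w.mean()) if ax==0 else (np.round(u),int(v)-9+w.mean())));k+=1
        print(n,k)
    yy=np.linspace(.05,.34,60)
    def res(p):
        r=[]
        Q={n:proj(S[n],pt(p,yy)) for n in("scene","wrist")}
        for n,ax,(a,b) in o:
            q=Q[n];i=np.argsort(q[:,1-ax]);r.append(np.interp(a,q[i,1-ax],q[i,ax])-b)
        return np.array(r)
    f=least_squares(res,p0,loss="soft_l1");e=res(f.x);print("rms px",np.sqrt((e**2).mean()).round(2));p=f.x
    print("x at y=.1 %.4f slope %.4f  z %.4f slope %.4f"%tuple(p),"x at mouth y.05: %.4f z %.4f"%(p[0]-.05*p[1],p[2]-.05*p[3]))
E
python3 - <<'E'
from rod import *
S=pickle.load(open("s9.pkl","rb"));fit(S,.163)
E
```

```text
scene 40
wrist 0
rms px 0.27
x at y=.1 0.7334 slope 0.0017  z 0.4003 slope 0.0603 x at mouth y.05: 0.7333 z 0.3973
```

Run:
```python
from h import *
S=pickle.load(open("s9.pkl","rb"));s=S["wrist"];hsv=cv2.cvtColor(s["img"],cv2.COLOR_RGB2HSV)
for y in(.08,.12,.16,.2,.25):
    u,v=proj(s,[[.5815-.02*(y-.1),y,.163]])[0];print(y,u,v)
    if 0<=v<420: print(hsv[int(v),int(u)-16:int(u)+17:2].tolist())
# barrel end in wrist?
print(proj(s,[[.583,.05,.116],[.585,-.075,.116]]).round(1))
s=S["side"];hsv=cv2.cvtColor(s["img"],cv2.COLOR_RGB2HSV)
for y in(.08,.15,.2,.25,.3):
    u,v=proj(s,[[.5815-.02*(y-.1),y,.163]])[0];print("side",y,u,v,hsv[int(v)-8:int(v)+9:2,int(u)].tolist())
```

```text
0.08 276.61310588663275 648.526720857148
0.12 276.89268340109464 610.7675185147505
0.16 277.19801677044825 569.4191793949994
0.2 277.5332190476467 523.8819034377041
0.25 278.0022794581607 459.8830061437784
[[277.7 582.5]
 [276.5 671.5]]
side 0.08 250.4216351668307 190.1353708759291 [[13, 137, 155], [13, 134, 167], [14, 135, 162], [13, 138, 170], [9, 46, 112], [13, 135, 144], [13, 137, 156], [13, 136, 156], [13, 136, 156]]
side 0.15 238.13260348777393 198.05427436549323 [[13, 135, 159], [13, 138, 161], [13, 139, 163], [12, 52, 171], [135, 6, 85], [13, 143, 93], [13, 136, 92], [13, 137, 145], [13, 137, 155]]
side 0.2 228.7569867805688 204.09605417747713 [[54, 8, 151], [47, 12, 146], [18, 20, 155], [11, 24, 116], [0, 3, 92], [15, 37, 111], [13, 105, 131], [13, 138, 153], [13, 136, 154]]
side 0.25 218.83400336351093 210.49079655025554 [[14, 35, 177], [13, 33, 178], [18, 35, 159], [13, 92, 136], [103, 19, 93], [13, 135, 155], [13, 136, 161], [13, 137, 149], [13, 136, 152]]
side 0.3 208.31449295472726 217.27022357102908 [[12, 116, 55], [13, 136, 142], [13, 140, 162], [9, 24, 105], [0, 9, 87], [13, 140, 169], [13, 136, 157], [14, 152, 138], [14, 150, 126]]
```

Run:
```python
t=open("rod.py").read().replace('"wrist"','"side"').replace('if n=="side" and v>300: continue','').replace('ax=0 if n=="side" else 1','ax=1')
t=t.replace('m=cv2.inRange(hsv,(0,0,95),(179,65,255))','m=cv2.inRange(hsv,(0,0,50),(179,95,255)) if n=="side" else cv2.inRange(hsv,(0,0,95),(179,65,255))').replace('int(v)-9:int(v)+10','int(v)-6:int(v)+7').replace('int(v)-9+','int(v)-6+').replace("1<len(w)<14","1<len(w)<6")
open("rod.py","w").write(t)
from rod import *
S=pickle.load(open("s9.pkl","rb"));fit(S,.163)
```

```text
scene 40
side 25
rms px 0.24
x at y=.1 0.5844 slope -0.0271  z 0.1635 slope 0.0145 x at mouth y.05: 0.5857 z 0.1628
```

```bash
python3 -m handwheel '{"xyz":[[0,0,1],[0,0,2],[0,0,3],[0,0,4],[0,0,5],[0,0,5.1],[0,0,5.1]],"twist":[[0,-0.8,0.4],[0,-0.8,0.4],[0,-0.8,0.4],[0,-0.8,0.4],[0,-0.8,0.4],[0,-0.8,0.4],[0,-0.8,0.4]]}'
python3 go.py
python3 - <<'E'
from rod import *
S={n:manip.snapshot(n) for n in("scene","side")};pickle.dump(S,open("s10.pkl","wb"));fit(S,.116)
a=cv2.resize(S["scene"]["img"][200:270,225:325,::-1],None,fx=5,fy=5,interpolation=cv2.INTER_CUBIC);b=cv2.resize(S["side"]["img"][165:235,225:285,::-1],None,fx=5,fy=5,interpolation=cv2.INTER_CUBIC)
cv2.imwrite("pics/c11.png",np.hstack([a,b]))
E
```

```text
clock: 34.88
ee_pos: [0.5777, 0.3605, 0.1103]
eef_rot: [[-0.02, 1.0, -0.001], [1.0, 0.02, -0.018], [-0.018, -0.001, -1.0]]
contact_force: [-0.9, 0.4, -1.6]
width: 0.126
gripper_force: 98.6
t 34.88 p [0.5777 0.3605 0.1103] psi 1.12 w 10.8 gf 98.6 F [-0.9  0.4 -1.6]
scene 39
side 40
rms px 0.25
x at y=.1 0.5819 slope -0.0162  z 0.1165 slope -0.0019 x at mouth y.05: 0.5827 z 0.1166
```

View pics/c11.png

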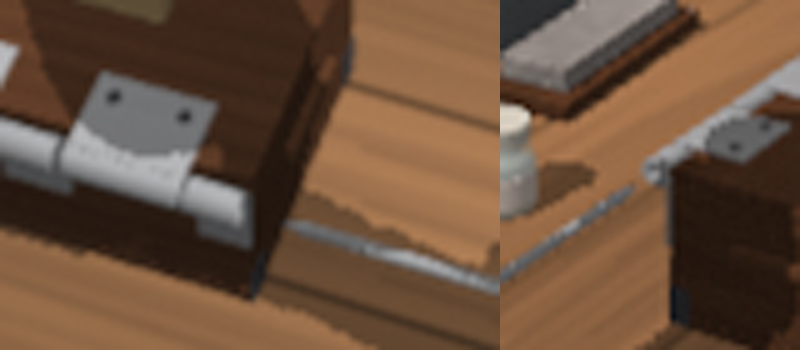

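The rod line points at the barrel's mouth in both views: scene crop (242,209), side crop (654,170). Insert gently.

```bash
python3 -m handwheel '{"xyz":[[-1,0,0.02],[-2,0,0.03],[-3,0,0.05],[-3.7,0,0.06],[-4.4,0,0.07],[-5,0,0.08],[-5.6,0,0.09],[-6,0,0.1]],"twist":[[0,0,0],[0,0,0],[0,0,0],[0,0,0],[0,0,0],[0,0,0],[0,0,0],[0,0,0]]}'
python3 go.py
python3 - <<'E'
from rod import *
S={n:manip.snapshot(n) for n in("scene","side")};fit(S,.116)
E
```

```text
clock: 35.65
ee_pos: [0.5798, 0.3001, 0.1119]
eef_rot: [[-0.019, 1.0, 0.002], [1.0, 0.019, -0.017], [-0.017, 0.001, -1.0]]
contact_force: [0.3, 0.9, -0.9]
width: 0.124
gripper_force: 98.6
t 35.65 p [0.5798 0.3001 0.1119] psi 1.09 w 10.6 gf 98.6 F [ 0.3  0.9 -0.9]
scene 34
side 36
rms px 0.51
x at y=.1 0.5822 slope -0.0152  z 0.1169 slope -0.0004 x at mouth y.05: 0.5829 z 0.1169
```

No contact force so far, and the tip is inside the first barrel. I'll continue.

```bash
python3 -m handwheel '{"xyz":[[-1,0,0.02],[-2,0,0.03],[-3,0,0.05],[-4,0,0.07],[-5,0,0.08],[-6,0,0.1],[-7,0,0.12],[-8,0,0.14],[-9,0,0.15],[-9,0,0.15]],"twist":[[0,0,0],[0,0,0],[0,0,0],[0,0,0],[0,0,0],[0,0,0],[0,0,0],[0,0,0],[0,0,0],[0,0,0]]}'
python3 go.py
```

```text
clock: 36.58
ee_pos: [0.5816, 0.2088, 0.1119]
eef_rot: [[-0.017, 1.0, 0.001], [1.0, 0.017, -0.018], [-0.018, 0.001, -1.0]]
contact_force: [0.2, 0.3, -1.7]
width: 0.13
gripper_force: 98.6
t 36.58 p [0.5816 0.2088 0.1119] psi 0.99 w 11.1 gf 98.6 F [ 0.2  0.3 -1.7]
```

```bash
python3 -m handwheel '{"xyz":[[-1,0,0.02],[-2,0,0.03],[-3,0,0.05],[-4,0,0.07],[-5,0,0.08],[-6,0,0.1],[-7,0,0.12],[-8,0,0.14],[-9,0,0.15],[-9,0,0.15]],"twist":[[0,0,0],[0,0,0],[0,0,0],[0,0,0],[0,0,0],[0,0,0],[0,0,0],[0,0,0],[0,0,0],[0,0,0]]}'
python3 go.py
```

```text
clock: 37.42
ee_pos: [0.5834, 0.1189, 0.112]
eef_rot: [[-0.017, 1.0, 0.001], [1.0, 0.017, -0.018], [-0.018, 0.001, -1.0]]
contact_force: [0.3, -0.6, -1.5]
width: 0.128
gripper_force: 98.6
t 37.42 p [0.5834 0.1189 0.112 ] psi 0.99 w 11.0 gf 98.6 F [ 0.3 -0.6 -1.5]
```

```bash
python3 -m handwheel '{"xyz":[[-1,0,0.02],[-2,0,0.03],[-3,0,0.05],[-3.6,0,0.06],[-4,0,0.07],[-4.2,0,0.07],[-4.2,0,0.07]],"twist":[[0,0,0],[0,0,0],[0,0,0],[0,0,0],[0,0,0],[0,0,0],[0,0,0]]}'
python3 -m handwheel '{"xyz":[[-0.1,0,0],[-0.2,0,0],[-0.2,0,0]],"twist":[[0,0,0],[0,0,0],[0,0,0]]}'
python3 -m handwheel '{"xyz":[[-0.1,0,0],[-0.2,0,0],[-0.2,0,0]],"twist":[[0,0,0],[0,0,0],[0,0,0]]}'
```

```text
clock: 38.0
ee_pos: [0.5841, 0.0786, 0.112]
eef_rot: [[-0.019, 1.0, 0.002], [1.0, 0.019, -0.017], [-0.017, 0.001, -1.0]]
contact_force: [0.1, 0.2, -1.0]
width: 0.128
gripper_force: 98.6
clock: 38.25
ee_pos: [0.5841, 0.0772, 0.112]
eef_rot: [[-0.02, 1.0, 0.002], [1.0, 0.02, -0.017], [-0.017, 0.001, -1.0]]
contact_force: [-0.5, -0.3, -0.4]
width: 0.124
gripper_force: 98.6
clock: 38.5
ee_pos: [0.5841, 0.0757, 0.1121]
eef_rot: [[-0.02, 1.0, 0.002], [1.0, 0.02, -0.016], [-0.016, 0.001, -1.0]]
contact_force: [0.5, 2.5, -0.9]
width: 0.127
gripper_force: 98.6
```

```bash
python3 -m handwheel '{"xyz":[[-0.1,0,0],[-0.2,0,0],[-0.2,0,0]],"twist":[[0,0,0],[0,0,0],[0,0,0]]}'
python3 -m handwheel '{"xyz":[[-0.1,0,0],[-0.1,0,0]],"twist":[[0,0,0],[0,0,0]]}'
```

```text
clock: 38.75
ee_pos: [0.5841, 0.0756, 0.1122]
eef_rot: [[-0.021, 1.0, 0.002], [1.0, 0.021, -0.012], [-0.012, 0.001, -1.0]]
contact_force: [0.6, 8.2, -1.0]
width: 0.129
gripper_force: 98.7
clock: 38.92
ee_pos: [0.5841, 0.0756, 0.1122]
eef_rot: [[-0.022, 1.0, 0.002], [1.0, 0.022, -0.01], [-0.01, 0.001, -1.0]]
contact_force: [-0.9, 10.2, -1.2]
width: 0.128
gripper_force: 98.7
```

The shoulder meets the end barrel: the position stalls at y=0.0756 and force is rising. I'll relax, release and rise.

```bash
python3 -m handwheel '{"xyz":[[0.3,0,0],[0.3,0,0],[0.3,0,0],[0.3,0,0],[0.3,0,0],[0.3,0,0],[0.3,0,-2],[0.3,0,-6],[0.3,0,-10],[0.3,0,-13]],"twist":[[0,0,0],[0,0,0],[0,0,0],[0,0,0],[0,0,0],[0,0,0],[0,0,0],[0,0,0],[0,0,0],[0,0,0]]}' 4
python3 -m handwheel '{"xyz":[[0,0,-4],[0,0,-8],[0,0,-10],[0,0,-10],[0,0,-10],[0,0,-10]],"twist":[[0,0,0],[0,0,0],[0,0,0],[0,0,0],[0,0,0],[0,0,0]]}'
python3 - <<'E'
from h import *
from cell import manip
S={n:manip.snapshot(n) for n in("scene","wrist")};pickle.dump(S,open("s11.pkl","wb"))
s=S["wrist"];hsv=cv2.cvtColor(s["img"],cv2.COLOR_RGB2HSV)
m=cv2.inRange(hsv,(0,0,110),(179,45,255));n,l,st,c=cv2.connectedComponentsWithStats(m)
print([st[i].tolist() for i in range(1,n) if st[i,4]>200])
print("expect mouth",proj(s,[[.583,.05,.116]]).round(1),"tail",proj(s,[[.582,.1,.118]]).round(1))
a=S["scene"];b=pickle.load(open("s7.pkl","rb"))["scene"]
d=cv2.absdiff(a["img"],b["img"]).max(2)>50;d=d.astype(np.uint8)
n,l,st,c=cv2.connectedComponentsWithStats(d);print("diff",[st[i].tolist() for i in range(1,n) if st[i,4]>15])
print("scene proj shoulder, tail",proj(a,[[.583,.05,.118],[.582,.1,.118]]).round(1).tolist())
h=cv2.cvtColor(a["img"],cv2.COLOR_RGB2HSV)
print([(u,int(round(226.5+.3*(u-267))),*h[int(round(241+.3*(u-274))),u].tolist()) for u in range(262,304,3)])
E
```

```text
clock: 39.75
ee_pos: [0.5844, 0.077, 0.245]
eef_rot: [[-0.019, 1.0, 0.004], [1.0, 0.019, -0.018], [-0.018, 0.003, -1.0]]
contact_force: [0.6, -0.4, 1.1]
width: 0.471
gripper_force: 0.0
clock: 40.25
ee_pos: [0.5834, 0.0788, 0.3409]
eef_rot: [[-0.019, 1.0, 0.0], [1.0, 0.019, -0.017], [-0.017, -0.0, -1.0]]
contact_force: [-0.0, -0.3, -0.2]
width: 0.47
gripper_force: 0.0
[[234, 184, 58, 178, 5574], [402, 200, 58, 58, 2253], [203, 262, 28, 55, 398], [333, 262, 27, 50, 527], [457, 328, 38, 30, 611]]
expect mouth [[282.4 191.9]] tail [[282.3 145.5]]
diff [[202, 0, 14, 13, 95], [210, 0, 42, 21, 502], [257, 0, 60, 47, 1123], [313, 4, 6, 11, 31], [408, 7, 9, 7, 37], [325, 11, 4, 12, 25], [257, 13, 41, 67, 809], [197, 15, 7, 10, 34], [244, 15, 5, 11, 29], [303, 18, 8, 16, 41], [372, 25, 9, 9, 55], [221, 26, 15, 13, 80], [403, 30, 13, 28, 174], [198, 32, 68, 127, 3149], [348, 32, 10, 6, 27], [359, 34, 12, 5, 39], [230, 38, 9, 8, 26], [285, 42, 4, 19, 41], [111, 46, 38, 42, 440], [146, 51, 16, 15, 110], [313, 52, 3, 14, 18], [167, 57, 14, 14, 90], [259, 57, 58, 59, 1531], [386, 56, 14, 4, 33], [3
[... 415 characters left out ...]
], [66, 149, 12, 6, 32], [122, 155, 47, 23, 329], [68, 156, 73, 47, 1331], [123, 166, 30, 20, 217], [157, 182, 6, 7, 17], [137, 188, 42, 30, 554], [199, 208, 20, 12, 94], [186, 214, 11, 5, 38], [154, 218, 8, 8, 39], [281, 242, 11, 9, 66], [387, 248, 18, 71, 399], [385, 320, 6, 25, 52]]
scene proj shoulder, tail [[272.8, 241.0], [291.0, 246.5]]
[(262, 225, 105, 3, 160), (265, 226, 110, 4, 182), (268, 227, 105, 3, 184), (271, 228, 110, 4, 185), (274, 229, 12, 143, 93), (277, 230, 12, 150, 92), (280, 230, 11, 150, 92), (283, 231, 11, 146, 91), (286, 232, 12, 146, 91), (289, 233, 11, 151, 91), (292, 234, 13, 131, 150), (295, 235, 13, 130, 184), (298, 236, 13, 130, 184), (301, 237, 14, 130, 183)]
```

The shoulder is flush on the barrel: steel up to column 271, wooden grip from 274 to 291, no gap. The lid is unmoved, so I'm handing in.

```bash
python3 -c "
from cell import manip
print(manip.finish_job())"
```

```text
the job is handed in; nothing more can be done
None
```

I handed the job in at about 40 s of the 210 s. By my last checks the bottle, jar, both blocks I found, lid and hinge pin are in place, but the hand-in returned no verdict.

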